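Turn up the dimmer under a light plinth and stand it on its board

ROBOT

A 6-joint arm with a two-finger parallel gripper is mounted at the origin on the work surface. World frame = base frame: x ahead of the robot, y to its left, z up, the work surface at z = 0. Lengths are in m, angles in rad, forces in N, time in s.
With the tool pointing down it reaches from about 0.35 to 0.925 m from the base axis. Payload 6.4 kg.
Tool frame: the origin (TCP) lies between the finger pads; the fingertips stand 17 mm ahead of it and the grasp point (between the pads) lies 2 mm behind it; x points along the fingers, y is the direction in which the jaws open and shut, and the axes are right-handed (so a half turn about x gives the same grasp; the last joint's range is limited). The gripper opens to 85 mm and grips with 20 to 120 N. Pads are 22 mm wide; open, the fingers measure 114 mm over their backs; the gripper's body (76 mm by 85 mm) begins 54 mm behind the grasp point. The pads swing forward as they close: fully open they stand 13 mm farther back than shut.
Start: joints at [-0.174, 0.245, 1.558, -0, 1.339, -0.174], TCP at [0.65, 0, 0.248] pointing down, gripper open.
Joint ranges: [-3.13, 3.13], [-1.02, 2.26], [0.13, 2.54], [-0.95, 4.09], [0.21, 2.88], [-2.74, 2.74]. Speed limits (rad/s): [2.57, 2.57, 3.14, 3.14, 3.14, 3.14].

INTERFACE

Orientations are given as a unit quaternion [w, x, y, z].
In Python, from rig import robot, capture gives the robot as it stands.
- The arm moves only by the shell command python3 -m crank 'ROWS' [FORCE]. ROWS is a JSON object of lists of equal length, an entry for each row: "fingers": the finger opening in cm, from 0 to 8.54; "xyz": the shift along the tool's x, y, z in cm, a list of three; "spin": the turn about the tool's x in rad. A call has 1 to 20 rows; each row shifts and turns the commanded pose from where the row before left it, along the tool's axes as they then stand; what a row does not reach is not made up. A row lasts 1/12 s, in which the tool goes at most 41.7 mm and 7.16 degrees, less where a joint would pass 70% of its speed; a pose out of reach is approached as far as the arm can. A call is refused whole if a number of a shift passes 4.17 or a number of a turn 0.125, either way. A call with a gripper value outside its range is refused whole. The fingers move at their own pace and stop on an object; FORCE is the grip in N (left out, the last holds). Time passes only in rows, so rows that do not move let the fingers close. It gives the time, the measured TCP pose, the force and the opening at its end, in the units of the state.
- robot.sense(): the state, without advancing time (a new reading comes with each control period).
- capture(name): name is "scene" or "side" or "wrist"; returns a dict with "image" (420x560x3 uint8, red, green, blue), "intrinsics" (3x3 intrinsics, pixels), "origin" and "attitude" of the camera in the world. Camera axes: x right, y down, z forward; pixel columns grow to the right and rows downward; lengths in m; the calibration is good to about 2 mm. A picture is of the moment at which its call begins. There is no depth.
- robot.close_job(): hands the job in, once; it reports no verdict.
The state is a dict: "clock": time; "joint_positions": joint angles; "qvel": joint speeds; "effort": joint torques, N m; "tcp_pos": TCP position; "tcp_rot": TCP orientation; "contact_force": force on the tool from outside, world axes, zero at the start; "moment": the same for the moment, N m; "gripper_width": opening from 0.0 (shut) to 1.0 (fully open).
Only numpy, scipy, OpenCV 4.12 (cv2) and the standard library are available. Lean on these libraries where they do the work, as an engineer would, in place of code of your own. Each camera call takes 0.05 s, during which the arm holds its last target.

TASK

The little light plinth stands upside down on the stall table: turn the dimmer knob on its underside clockwise (looking at the underside) all the way to its stop. Then turn the plinth right way up, laying it on its end on the way to take a new hold, and set it gently on the wooden board with its feet on both sides of the raised bar, two each side, turned so that all four feet stand on the board and it does not rock. Leave the other things on the stall where they are.

Things in the scene. Friction and masses are not known exactly. Their poses are not given: they have to be found in the camera images.
- plinth_centre (a point): Centre of the loose light plinth, 50 wide (x) x 88 long (y) x 68 high (z) mm: pale wooden box 44 high with a white lit face, and four rubber feet 10 x 10 x 24 in the corners of the underside, flush with sides and ends. Its z points OUT OF THE UNDERSIDE: up at the start, down when right way up. Along z: lit face -34, underside plate +10, ends of the feet +34.
- plinth: The same plinth; origin at the middle of its lit face, same axes, so on the table at the start. 0.28 to 0.47 kg, centre of mass about 25 mm along z from here. Grip it across its 50 mm width on the box's flat sides, close to the edge on the gripper's side, so that feet and corners stay clear of its body. It stands stably on its lit face, on its feet and on either 50 x 68 end.
- dimmer (a joint): Angle of the dimmer knob, rad: 0 = fully anticlockwise, grows clockwise seen when looking at the underside (from above at the start), stop at 1.9. Friction about 0.03 N m; it stays where it is left. Starts between 0.3 and 0.9.
- knob_grip (a point): On the knob's axis at the middle of the underside, 11 mm out from the underside plate. The knob: black disc 34 dia with a straight grip bar 34 long (x, turns with the knob) x 12 thick (y), from 3 to 17 above the plate, 7 lower than the feet. z out of the underside. The feet's nearest corners are 37 from the axis: open the fingers only about 30 there.
- board_top (a point): Middle of the upper face of the fixed wooden board, 160 (x) x 150 (y) x 12 mm thick; z up. A dark bar 40 wide (y -20 to 20) and 4 high runs along its x through this point (at the board's face, under the bar). Between the plinth's feet are 68 along its y and 30 along its x: they straddle the bar only with its length across; the knob then clears it by 3.
- jar_a: Bystander, leave alone: amber glass jar, 52 dia x 70 tall, behind the work area (mm). Origin at the centre of its underside.
- jar_b: Bystander, leave alone: clear glass jar, 48 dia x 60 tall, behind the work area, between the others (mm). Origin at the centre of its underside.
- dish: Bystander, leave alone: white china dish, 110 dia x 35 tall, on the left (mm). Origin at the centre of its underside.
- ringbox: Bystander, leave alone: dark wooden ring box, 60 x 60 x 40 tall, on the right (mm). Origin at the centre of its underside.
- calliper: Bystander, leave alone: steel slide calliper, 150 long, lying on the right (mm). Origin at the centre of its underside.
- can: Bystander, leave alone: closed can with a paper band, 60 dia x 100 tall, behind the work area (mm). Origin at the centre of its underside.
- loupe: Bystander, leave alone: magnifier lying flat, 120 long, on the left (mm). Origin at the centre of its underside.
Things that resemble listed ones, but are neither listed nor needed, are in the scene too. Of the things shaped like the part that bears board_top, the wooden one is meant. Leave any blue look-alike of the plinth alone.

How it is judged:
By the outcome, as a careful person would: the job done as asked, in the order asked, and still so for the second after the job is handed in, with the robot touching nothing.
It also fails if it takes over 72 s, if anything falls off the work surface, if the arm or the gripper's body presses on something with over 40 N, if the wrist force passes 120 N, or if a joint passes its speed limit or range.

## Working session

There is one attempt and no reset: what is moved stays moved. The work goes in short steps, Python scripts to look and compute and a shell command to move; the robot and the scene stay as the last step left them, time stands still between calls to the robot, and variables do not carry over. Pictures are saved under pics/ and viewed, and the job is handed in when it is done.

```bash
ls; mkdir -p pics
python3 - <<'E'
from rig import robot, capture
import cv2
print(robot.sense())
for n in ["scene","side","wrist"]:
    c=capture(n); cv2.imwrite(f"pics/{n}0.png",c["image"][:,:,::-1]); print(n,c["intrinsics"],c["origin"],c["attitude"])
E
```

```text
pics
{'clock': 0.0, 'joint_positions': array([-1.74127385e-01,  2.45851923e-01,  1.55903878e+00,  5.02841635e-06,
        1.33871654e+00, -1.74112118e-01]), 'qvel': array([-0.00236991,  0.00105486,  0.0019111 , -0.00158906, -0.0007415 ,
        0.0008461 ]), 'effort': array([ 6.17919522e-04, -4.29512215e+01, -3.26122355e+01, -1.30276699e-04,
        5.42047856e-03, -1.36905024e-05]), 'tcp_pos': array([6.49459860e-01, 8.43044474e-05, 2.47142779e-01]), 'tcp_rot': array([ 0.49941136,  0.49959649,  0.50057992, -0.50041122]), 'contact_force': array([ 0.36047618,  0.0079439 , -0.324134  ]), 'moment': array([ 0.02023936, -0.04971492,  0.04032246]), 'gripper_width': 0.9981519565837961}
scene [[382.89001261   0.         283.10500255]
 [  0.         382.89001261 211.90011069]
 [  0.           0.           1.        ]] [1.22138485 0.0289558  1.07912791] [-0.2175079   0.64630591  0.69493768 -0.2281241 ]
side [[507.66675328   0.         277.6373026 ]
 [  0.         507.66675328 205.361332  ]
 [  0.           0.           1.        ]] [0.00586851 1.1018075  0.85791701] [ 0.09168716 -0.19364793  0.86081119 -0.46162544]
wrist [[362.39310096   0.         283.85105492]
 [  0.         362.39310096 201.9587922 ]
 [  0.           0.           1.        ]] [0.65018096 0.06854874 0.37236313] [ 1.38421523e-01  9.90372883e-01  8.03605088e-04 -6.23115524e-04]
```

View pics/scene0.png

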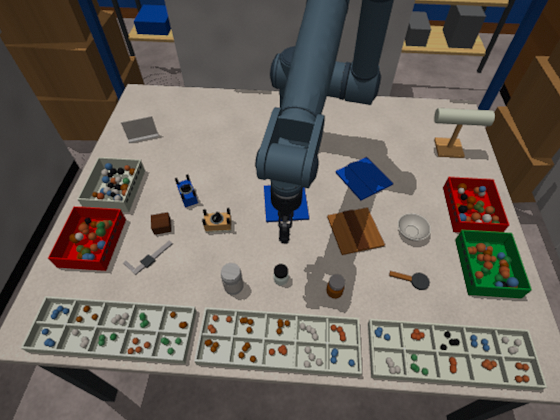

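View pics/side0.png

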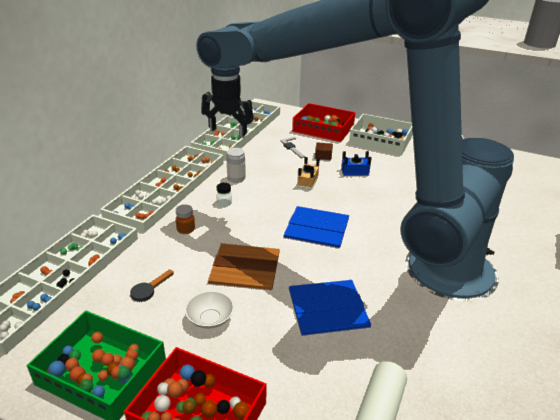

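View pics/wrist0.png

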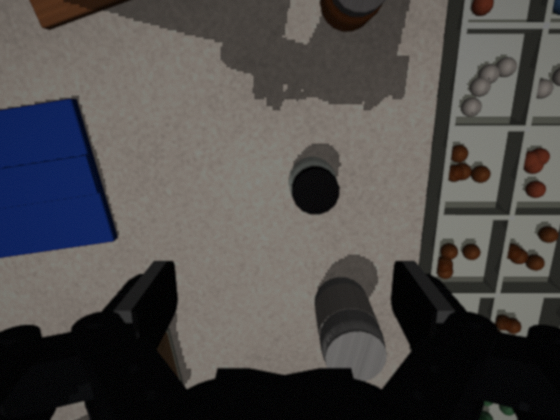

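Candidates for the plinth are the pale wooden one at scene (217,220) and the blue look-alike at (186,190). Candidates for the board are the wooden one at (356,231) and the blue ones at (287,203) and (364,178). By the description I choose the wooden plinth and the wooden board. Next I'll check close crops.

```bash
cat > h.py <<'E'
import numpy as np, cv2
from scipy.spatial.transform import Rotation as R
from rig import robot, capture
def rot(q): return R.from_quat([q[1],q[2],q[3],q[0]])
def cap(n,f=None):
    c=capture(n)
    if f: cv2.imwrite(f"pics/{f}.png",c["image"][:,:,::-1])
    return c
def ray(c,u,v):
    K=c["intrinsics"]; d=np.array([(u-K[0,2])/K[0,0],(v-K[1,2])/K[1,1],1.])
    return np.array(c["origin"]),rot(c["attitude"]).apply(d)
def onz(c,u,v,z):
    o,d=ray(c,u,v); return o+d*(z-o[2])/d[2]
def tri(c1,p1,c2,p2):
    o1,d1=ray(c1,*p1);o2,d2=ray(c2,*p2)
    A=np.stack([d1,-d2],1); s=np.linalg.lstsq(A,o2-o1,rcond=None)[0]
    a=o1+d1*s[0];b=o2+d2*s[1]; return (a+b)/2,np.linalg.norm(a-b)
def proj(c,p):
    q=rot(c["attitude"]).inv().apply(np.array(p)-c["origin"]); K=c["intrinsics"]
    return K[:2,:2]@(q[:2]/q[2])+K[:2,2]
def crop(c,x0,y0,w,h,s,f):
    im=c["image"][y0:y0+h,x0:x0+w,::-1]; cv2.imwrite(f"pics/{f}.png",cv2.resize(im,None,fx=s,fy=s,interpolation=cv2.INTER_CUBIC))
E
python3 - <<'E'
from h import *
c=capture("scene"); crop(c,150,160,100,75,8,"s_pl"); crop(c,310,190,100,75,8,"s_bd")
d=capture("side"); crop(d,275,130,100,75,8,"d_pl"); crop(d,195,230,100,75,8,"d_bd")
print(onz(c,217,220,0.034),onz(d,308,172,.034),onz(c,356,231,.012),onz(d,245,267,.012))
E
```

```text
[ 0.49295318 -0.23622509  0.034     ] [ 0.49686144 -0.24133305  0.034     ] [0.487467   0.23089786 0.012     ] [0.47406621 0.23965073 0.012     ]
```

View pics/s_pl.png

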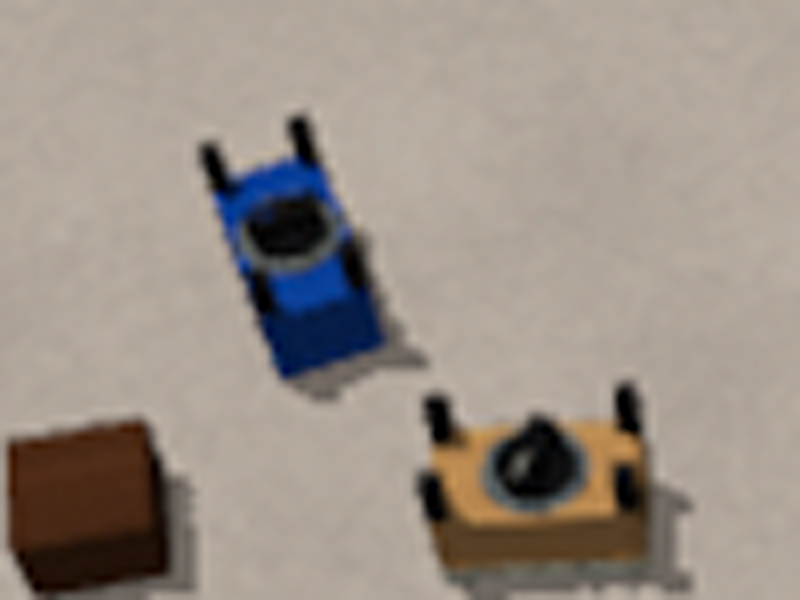

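View pics/d_pl.png

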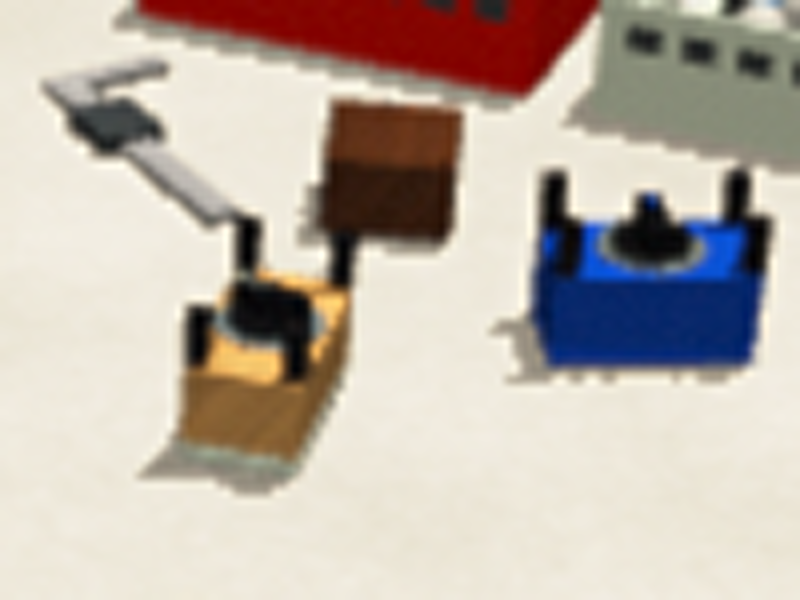

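View pics/s_bd.png

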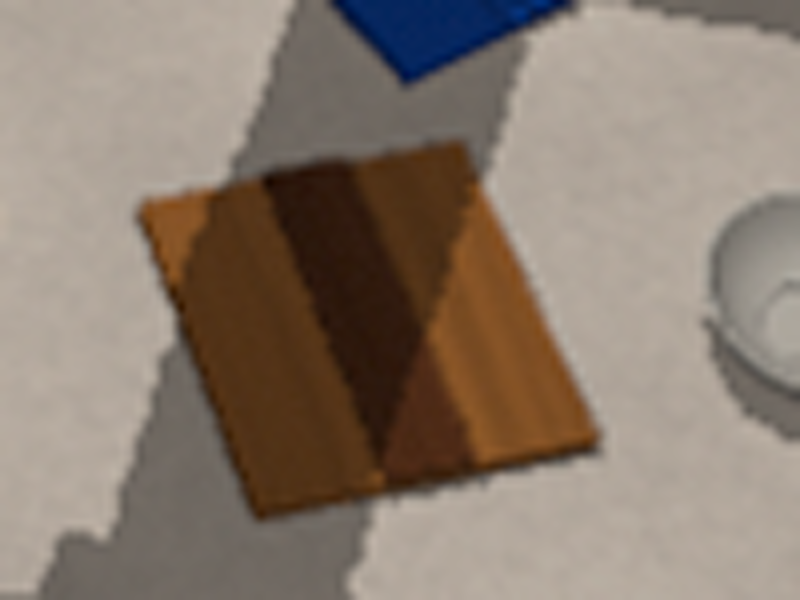

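View pics/d_bd.png

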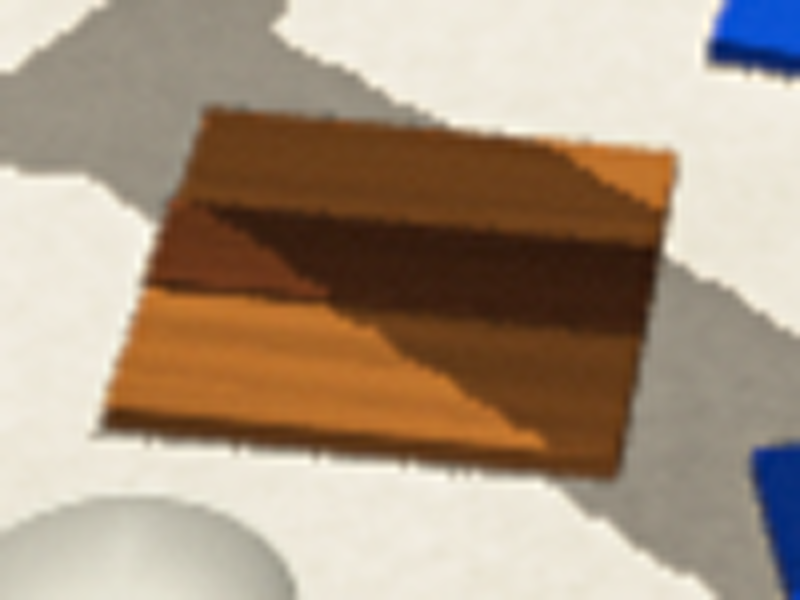

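The crops confirm the choice: the wooden plinth (scene 217,220) has four black feet and the knob facing up. The wooden board has its dark bar. Next I'll triangulate the board corners and the plinth points.

Run:
```python
from h import *
np.set_printoptions(precision=4,suppress=True)
c=capture("scene"); d=capture("side")
S=np.array([(142,203),(463,142),(600,437),(258,514)])/8+(310,190)
D=np.array([(678,153),(622,465),(108,412),(208,108)])/8+(195,230)
P=[]
for s,e in zip(S,D):
    p,g=tri(c,s,d,e); P.append(p); print(p,g, onz(c,*s,.012),onz(d,*e,.012))
P=np.array(P); print("mean",P.mean(0), [np.linalg.norm(P[i]-P[(i+1)%4]) for i in range(4)])
Q=np.array([onz(c,*s,.012)+onz(d,*e,.012) for s,e in zip(S,D)])/2; print(Q,Q.mean(0),[np.linalg.norm(Q[i]-Q[(i+1)%4]) for i in range(4)])
v=(Q[3]-Q[0]+Q[2]-Q[1]); print("bar yaw",np.degrees(np.arctan2(v[1],v[0])));v=(Q[1]-Q[0]+Q[2]-Q[3]);print("b yaw",np.degrees(np.arctan2(v[1],v[0])))
# plinth feet tips (scene: TL,TR,BL,BR) 
s=np.array([(437,400),(627,387),(430,477),(627,470)])/8+(150,160)
e=np.array([(343,235),(298,335),(247,220),(198,310)])/8+(275,130)
for a,b in zip(s,e): print(tri(c,a,d,b),onz(c,*a,.068),onz(d,*b,.068))
```

```text
[0.4266 0.1353 0.0103] 0.0032781310627966877 [0.4294 0.1361 0.012 ] [0.425  0.1354 0.012 ]
[0.3808 0.2767 0.0082] 0.003552089871490671 [0.3854 0.2769 0.012 ] [0.3782 0.2787 0.012 ]
[0.5314 0.3238 0.0085] 0.0018557122214662308 [0.5344 0.3235 0.012 ] [0.5287 0.3262 0.012 ]
[0.5786 0.1821 0.0096] 0.0030034239243775904 [0.5813 0.1828 0.012 ] [0.5764 0.1832 0.012 ]
mean [0.4793 0.2295 0.0092] [np.float64(0.1486592175579077), np.float64(0.15779781070470306), np.float64(0.14938060691217084), np.float64(0.1591046100320221)]
[[0.4272 0.1358 0.012 ]
 [0.3818 0.2778 0.012 ]
 [0.5316 0.3248 0.012 ]
 [0.5788 0.183  0.012 ]] [0.4799 0.2303 0.012 ] [np.float64(0.1490695519012795), np.float64(0.15695567993831963), np.float64(0.14951911055163059), np.float64(0.15880623802539667)]
bar yaw 17.365518497355506
b yaw 108.07955425195912
(array([ 0.4787, -0.2758,  0.0677]), np.float64(0.0011959903217766802)) [ 0.4796 -0.2753  0.068 ] [ 0.4784 -0.2762  0.068 ]
(array([ 0.4662, -0.1981,  0.0656]), np.float64(0.00202776392046139)) [ 0.467  -0.1982  0.068 ] [ 0.4651 -0.1926  0.068 ]
(array([ 0.5181, -0.2707,  0.0677]), np.float64(0.00010223368131135267)) [ 0.5184 -0.2706  0.068 ] [ 0.5179 -0.2703  0.068 ]
(array([ 0.5078, -0.1924,  0.0676]), np.float64(0.0017698144122505481)) [ 0.5089 -0.1917  0.068 ] [ 0.5073 -0.1931  0.068 ]
```

Run:
```python
from h import *
np.set_printoptions(precision=3,suppress=True)
s=robot.sense(); M=rot(s["tcp_rot"]).as_matrix(); print("tool axes cols\n",M)
c=capture("wrist"); print("cam in tool",M.T@(c["origin"]-s["tcp_pos"]), M.T@ray(c,284,202)[1])
t=np.array([.493,-.234-.06,.25]); print(M.T@(t-s["tcp_pos"]))
S=capture("scene")
for p in [(266,187),(303,185),(308,218),(265,222),(161,222),(186,190),(232,290),(281,283)]: print(p,onz(S,*p,0.012))
```

```text
tool axes cols
 [[-0.  1. -0.]
 [ 0. -0. -1.]
 [-1. -0. -0.]]
cam in tool [-0.125  0.    -0.069] [0.962 0.001 0.275]
[-0.002 -0.157  0.294]
(266, 187) [ 0.318 -0.089  0.012]
(303, 185) [0.298 0.045 0.012]
(308, 218) [0.446 0.068 0.012]
(265, 222) [ 0.474 -0.077  0.012]
(161, 222) [ 0.5   -0.43   0.012]
(186, 190) [ 0.354 -0.377  0.012]
(232, 290) [ 0.731 -0.152  0.012]
(281, 283) [ 0.697 -0.006  0.012]
```

```bash
python3 -m crank '{"fingers":[8.5,8.5,8.5,6,3,3,3,3,3,3],"xyz":[[0,-1.5,2.2],[0,-2,3],[0,-2,3],[0,-2,3],[0,-2,3],[0,-2,3],[0,-2,3],[0,-2.2,3.2],[0,0,0],[0,0,0]],"spin":[0,0,0,0,0,0,0,0,0,0]}' 20
python3 - <<'E'
from h import *
c=cap("wrist","w1"); print(robot.sense()["tcp_pos"])
E
```

```text
clock: 1.28
tcp_pos: [0.4922, -0.2355, 0.2485]
tcp_rot: [0.499, 0.501, 0.499, -0.501]
contact_force: [-0.0, 0.7, 0.2]
gripper_width: 0.352
[ 0.49276992 -0.23446808  0.24844387]
```

View pics/w1.png

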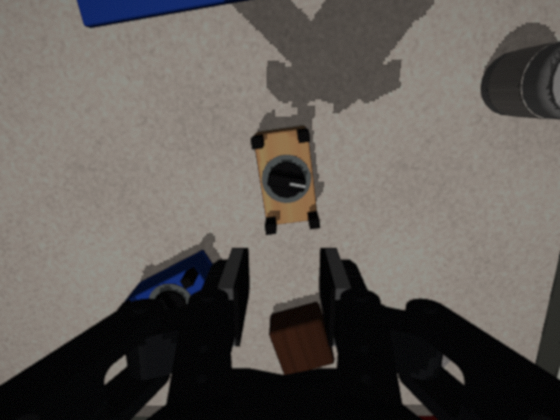

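The wrist view shows the plinth at (287,178) with its knob, the blue look-alike at lower left (170,295) and the ring box at (300,340).

Run:
```python
from h import *
c=capture("wrist"); crop(c,240,115,100,133,6,"w1c"); crop(c,255,145,64,64,9,"w1k")
im=cv2.imread("pics/w1k.png"); im=cv2.convertScaleAbs(im,alpha=2.2,beta=20); cv2.imwrite("pics/w1k2.png",im)
```

```text
(no output)
```

View pics/w1k2.png

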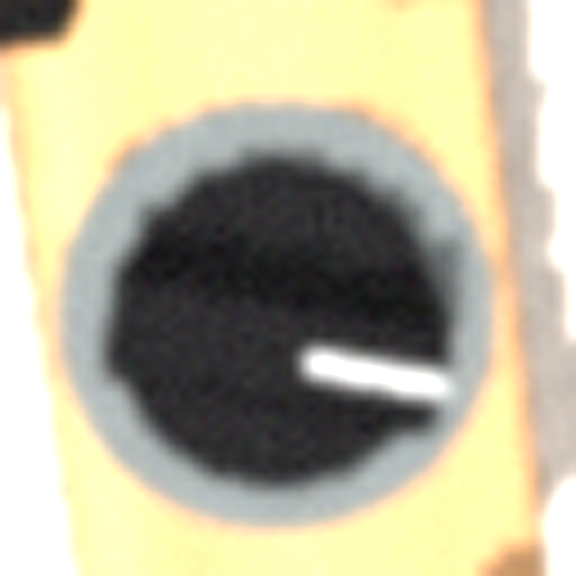

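View pics/w1c.png

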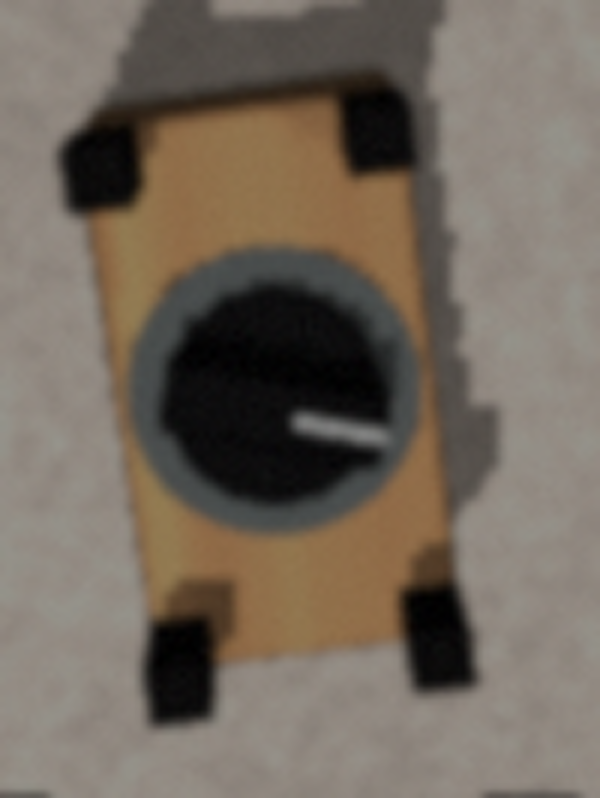

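Run:
```python
from h import *
np.set_printoptions(precision=4,suppress=True)
c=capture("wrist")
k=lambda u,v:(u/9+255,v/9+145)
a=onz(c,*k(310,362),.061);b=onz(c,*k(450,388),.061);print("bar yaw",np.degrees(np.arctan2(*(b-a)[1::-1])),a,b)
o=onz(c,*k(277,312),.046);print("disc centre",o)
w=lambda u,v:(u/6+240,v/6+115)
F=np.array([onz(c,*w(*p),.068) for p in [(64,148),(65,207),(345,100),(395,95),(150,722),(213,718),(415,690),(475,683)]]);print(F)
m=onz(c,*w(90,212),.044);n=onz(c,*w(150,612),.044);m2=onz(c,*w(411,172),.044);n2=onz(c,*w(452,545),.044)
for p,q in((m,n),(m2,n2)): print(np.degrees(np.arctan2(*(p-q)[1::-1]))-90)
print("width",m,m2)
```

```text
bar yaw -10.711870829359096 [ 0.4988 -0.239   0.061 ] [ 0.5127 -0.2416  0.061 ]
disc centre [ 0.4957 -0.2373  0.046 ]
[[ 0.4661 -0.1983  0.068 ]
 [ 0.466  -0.2065  0.068 ]
 [ 0.5052 -0.1917  0.068 ]
 [ 0.5121 -0.191   0.068 ]
 [ 0.477  -0.2837  0.068 ]
 [ 0.4864 -0.283   0.068 ]
 [ 0.5166 -0.2785  0.068 ]
 [ 0.5256 -0.2774  0.068 ]]
7.388189922580551
7.4419172785429595
width [ 0.4677 -0.2105  0.044 ] [ 0.5161 -0.2044  0.044 ]
```

```bash
python3 -m crank '{"fingers":[3,3,3,3,3,3,3,3,3,3,3,3,3,3],"xyz":[[0,0.22,0.2],[1,0,0],[1,0,0],[1,0,0],[1,0,0],[1,0,0],[1,0,0],[1,0,0],[1,0,0],[0.5,0,0],[0,0,0],[0,0,0],[0,0,0],[0,0,0]],"spin":[-0.116,-0.116,-0.116,-0.116,-0.116,-0.116,-0.116,-0.116,-0.116,-0.116,-0.112,-0.112,0,0]}' 20
python3 - <<'E'
from h import *
c=cap("wrist","w2"); cap("scene","s2"); s=robot.sense(); print(s["tcp_pos"]); M=rot(s["tcp_rot"]).as_matrix(); print(np.degrees(np.arctan2(M[1,1],M[0,1])))
E
```

```text
clock: 2.6
tcp_pos: [0.4958, -0.235, 0.1633]
tcp_rot: [0.704, 0.066, 0.704, -0.066]
contact_force: [-1.0, 0.1, -0.6]
gripper_width: 0.349
[ 0.4956405  -0.23540901  0.16337357]
79.24424070066358
```

View pics/w2.png

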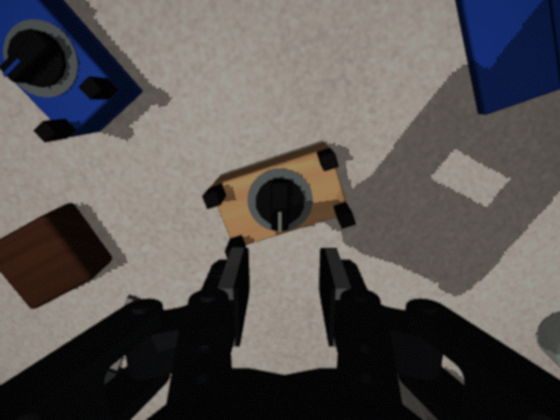

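Run:
```python
from h import *
c=capture("wrist"); crop(c,245,165,75,80,8,"w2k")
im=cv2.imread("pics/w2k.png"); im=cv2.convertScaleAbs(im,alpha=2.2,beta=20); cv2.imwrite("pics/w2k2.png",im)
np.set_printoptions(precision=4,suppress=True)
g=c["image"].astype(int).sum(2)
m=np.zeros_like(g,bool); m[205:235,272:290]=True
# pointer: light pixels within the dark bar
for v in range(206,234,3): print(v,g[v,270:292])
```

```text
206 [38 24 22 36 37 40 39 27 39 38 33 33 39 40 34 29 36 29 22 22 26 24]
209 [33 29 30 33 27 29 24 27 22 30 24 18 19 21 20 17 25 28 18 22 17 19]
212 [ 33  24  11   5  12  21  15  46 108 177 203 174 111  44  23  21  22  20
  16  22  23  24]
215 [ 32  23  19  16  14  21  15  63 149 241 273 240 156  63  24  25  21  17
  25  17  12  14]
218 [ 32  20  10  12  10  20  19  45 122 227 274 240 152  61  27  19  26  23
  17  13  15  22]
221 [ 30  22  25   8  10  21  19  45 127 228 272 235 150  61  32   7  25   7
   7  18  15  24]
224 [181 114  54  22  12  12  15  46 130 227 271 239 146  60  19  22  20  25
  38  70 103 122]
227 [220 162  81  28  17  12  11  44 124 231 268 234 148  63  19  21  21  16
  46 106 131 139]
230 [316 290 257 211 165 128  90  90 145 227 266 247 172 100  83  81  92 120
 152 181 203 234]
233 [351 352 353 355 346 326 272 217 203 213 225 248 272 300 330 361 392 423
 442 456 462 458]
```

View pics/w2k2.png

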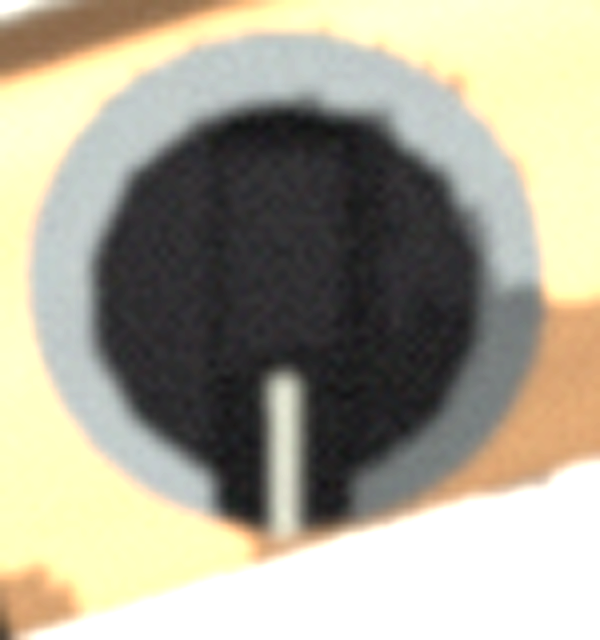

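```bash
python3 - <<'E'
from h import *
c=capture("wrist");print(onz(c,245+287/8,165+280/8,.046), onz(c,280.1,221,.061))
E
python3 -m crank '{"fingers":[3,3,3,3,3,3,3],"xyz":[[0,-0.23,0],[2,0,0],[2,0,0],[2,0,0],[1.5,0,0],[0.5,0,0],[0,0,0]],"spin":[0,0,0,0,0,0,0]}' 20
python3 - <<'E'
from h import *
c=cap("wrist","w3"); d=cap("side"); crop(d,255,110,100,75,8,"d3");print(robot.sense()["tcp_pos"])
E
```

```text
[ 0.49389563 -0.23833666  0.046     ] [ 0.50388308 -0.24065916  0.061     ]
clock: 3.38
tcp_pos: [0.4939, -0.2378, 0.0819]
tcp_rot: [0.703, 0.067, 0.705, -0.066]
contact_force: [-0.7, 0.7, 0.2]
gripper_width: 0.355
[ 0.49526212 -0.23869977  0.08409583]
```

View pics/w3.png

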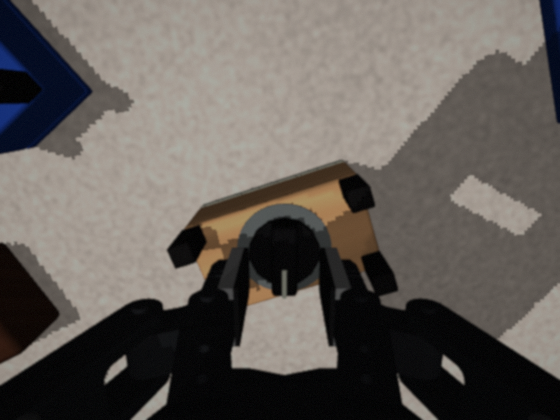

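View pics/d3.png

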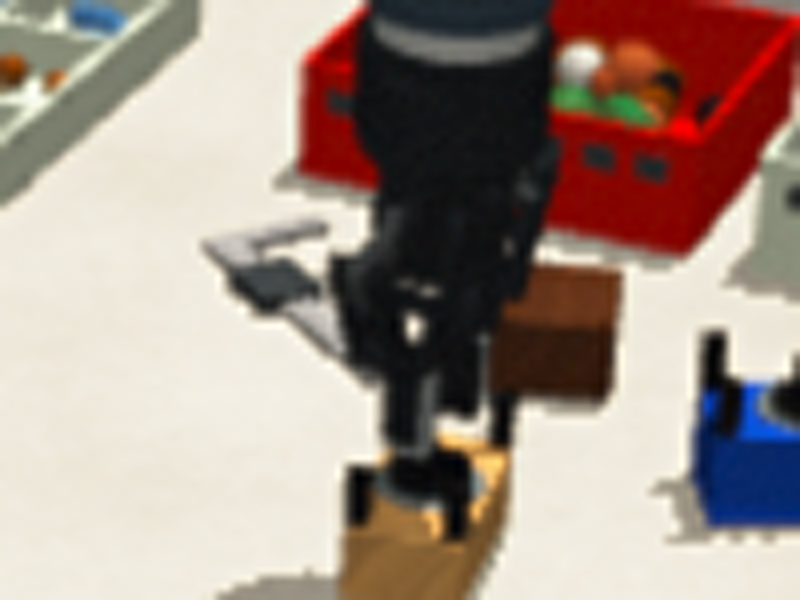

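```bash
python3 -m crank '{"fingers":[3,3,3,0.5,0.5,0.5,0.5,0.5],"xyz":[[0.7,0,0],[0.7,0,0],[0,0,0],[0,0,0],[0,0,0],[0,0,0],[0,0,0],[0,0,0]],"spin":[0,0,0,0,0,0,0,0]}' 25
python3 - <<'E'
from h import *
c=cap("wrist"); d=cap("side"); crop(d,255,110,100,75,6,"d4");crop(c,180,150,220,170,3.5,"w4"); s=robot.sense();print(s["tcp_pos"],s["gripper_width"],s["contact_force"])
E
```

```text
clock: 4.15
tcp_pos: [0.4948, -0.2381, 0.0693]
tcp_rot: [0.704, 0.066, 0.704, -0.066]
contact_force: [0.5, 1.3, -0.3]
gripper_width: 0.132
[ 0.49474721 -0.23807043  0.06933014] 0.1314464440773693 [-0.57646543  2.1735853   0.44639474]
```

View pics/w4.png

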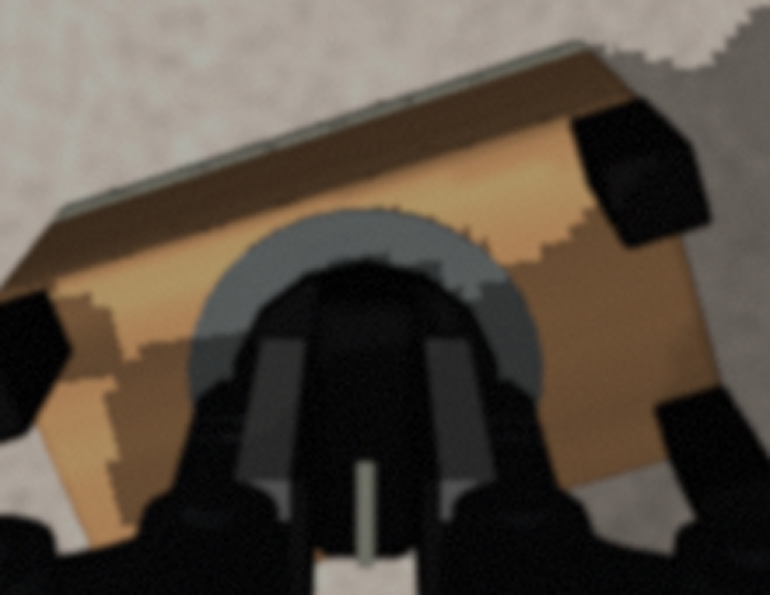

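View pics/d4.png

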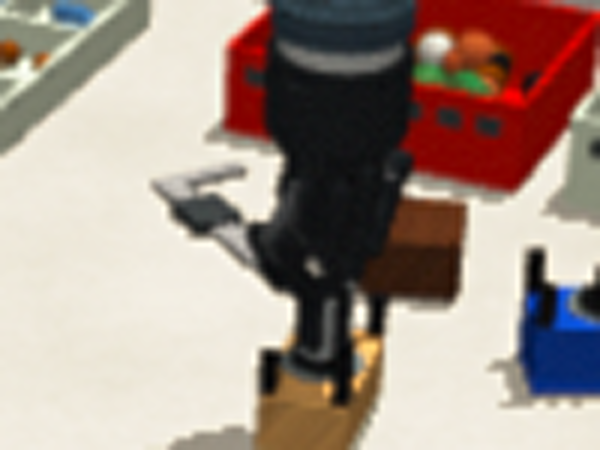

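The fingers hold the bar: the opening reads 11 mm and the pointer is centred between the pads. I'm turning it clockwise now.

```bash
python3 -m crank '{"fingers":[0.5,0.5,0.5,0.5,0.5,0.5,0.5,0.5,0.5,0.5,0.5,0.5,0.5,0.5,0.5,0.5,0.5],"xyz":[[0,0,0],[0,0,0],[0,0,0],[0,0,0],[0,0,0],[0,0,0],[0,0,0],[0,0,0],[0,0,0],[0,0,0],[0,0,0],[0,0,0],[0,0,0],[0,0,0],[0,0,0],[0,0,0],[0,0,0]],"spin":[0.1,0.1,0.1,0.1,0.1,0.1,0.1,0.1,0.1,0.1,0.1,0.1,0.1,0.1,0.1,0,0]}' 30
cat > st.py <<'E'
from h import *
np.set_printoptions(precision=4,suppress=True)
s=robot.sense(); M=rot(s["tcp_rot"]).as_matrix()
print(s["clock"],"tcp",s["tcp_pos"],"jawyaw",np.degrees(np.arctan2(M[1,1],M[0,1])),"w",s["gripper_width"]*8.5,"f",s["contact_force"],"m",s["moment"])
E
python3 st.py
python3 - <<'E'
from h import *
c=cap("wrist"); d=cap("side"); crop(d,255,110,100,75,6,"d5");crop(c,180,150,220,170,3.5,"w5")
E
```

```text
clock: 5.67
tcp_pos: [0.4944, -0.2385, 0.0694]
tcp_rot: [-0.471, -0.527, -0.471, 0.528]
contact_force: [-2.7, 0.5, 1.9]
gripper_width: 0.128
5.6667 tcp [ 0.4944 -0.2385  0.0694] jawyaw -6.494075122845489 w 1.0841001303225528 f [-2.6992  0.4766  1.8561] m [-0.0066  0.6366 -0.0478]
```

View pics/w5.png

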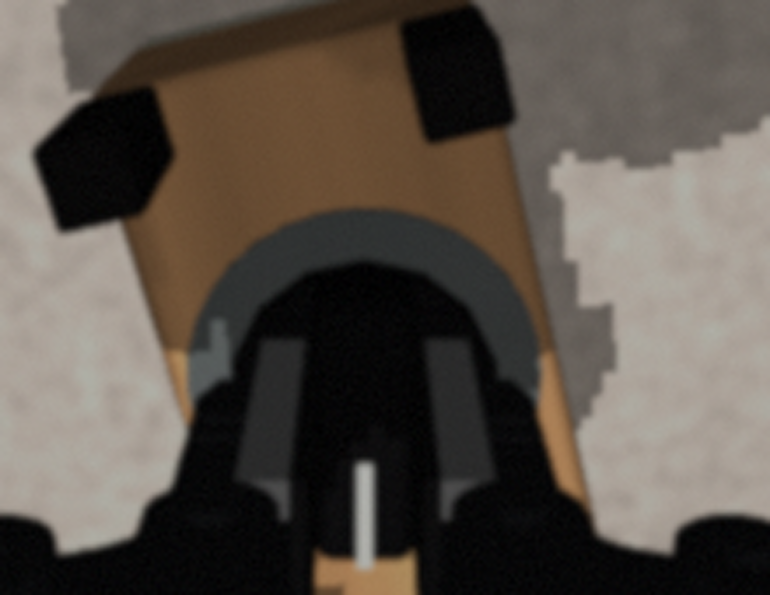

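```bash
python3 -m crank '{"fingers":[0.5,0.5,0.5,0.5],"xyz":[[0,0,0],[0,0,0],[0,0,0],[0,0,0]],"spin":[0.04,0.03,0,0]}' 30 >/dev/null; python3 st.py
python3 -m crank '{"fingers":[0.5,0.5,0.5,0.5],"xyz":[[0,0,0],[0,0,0],[0,0,0],[0,0,0]],"spin":[0.03,0.03,0,0]}' 30 > /dev/null; python3 st.py
python3 - <<'E'
from h import *
c=cap("wrist"); crop(c,180,150,220,170,3.5,"w6")
E
```

```text
6.1 tcp [ 0.4946 -0.2384  0.0694] jawyaw -10.553421734667111 w 1.0550970893479443 f [-4.4467  0.0532  3.2363] m [-0.0956  0.9156 -0.03  ]
6.4333 tcp [ 0.4952 -0.2383  0.0693] jawyaw -14.015846225406422 w 1.1142259721783676 f [ 0.2778 -0.1795 -0.1511] m [-0.0425  0.0636 -0.0038]
```

View pics/w6.png

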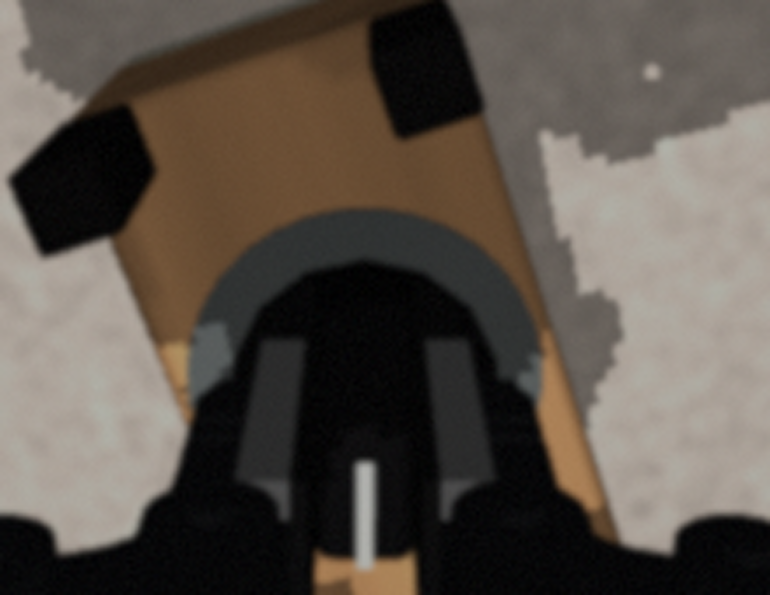

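Run:
```python
from h import *
c=capture("wrist");w=lambda u,v:(u/3.5+180,v/3.5+150)
for z,a,b in((.044,(488,125),(548,325)),(.044,(115,240),(165,342)),(.044,(545,330),(600,505)),(.002,(145,60),(315,2))):
    p=onz(c,*w(*a),z);q=onz(c,*w(*b),z);print(p,q,np.degrees(np.arctan2(*(p-q)[1::-1])))
```

```text
[ 0.51874768 -0.21025053  0.044     ] [ 0.52054554 -0.23766591  0.044     ] 93.75199996838825
[ 0.47035776 -0.21341553  0.044     ] [ 0.47253132 -0.22812115  0.044     ] 98.40769928747198
[ 0.52003537 -0.23824533  0.044     ] [ 0.52205487 -0.26455464  0.044     ] 94.38940448523854
[ 0.47160664 -0.19825128  0.002     ] [ 0.49916523 -0.19593172  0.002     ] -175.18883790643122
```

```bash
python3 -m crank '{"fingers":[0.5,0.5,0.5,0.5,0.5],"xyz":[[0,0,0],[0,0,0],[0,0,0],[0,0,0],[0,0,0]],"spin":[0.04,0.04,0.03,0,0]}' 30 >/dev/null; python3 st.py
python3 - <<'E'
from h import *
c=cap("wrist"); crop(c,180,150,220,170,3.5,"w7")
E
```

```text
6.95 tcp [ 0.4951 -0.2383  0.0693] jawyaw -20.33580247059527 w 1.0855600430605505 f [1.4182 0.4509 0.28  ] m [-0.0255 -0.1313  0.0385]
```

View pics/w7.png

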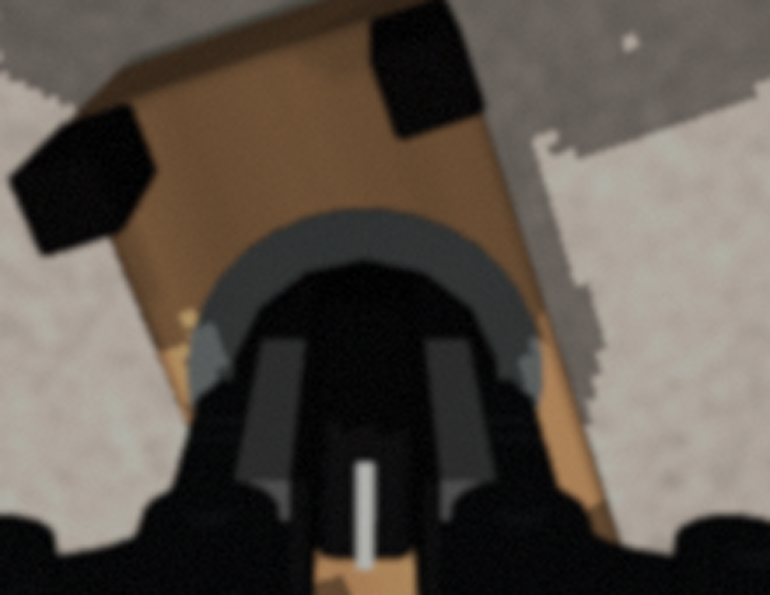

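The view is identical to the last one while the tool turned 6.3° further, so plinth and knob turned together. The knob is therefore at its stop, with the bar 108.9° from the plinth's x, which matches 1.9 rad. I'll release and look again.

```bash
python3 -m crank '{"fingers":[2.8,2.8,2.8,2.8,2.8,2.8,2.8,7,7,7,7],"xyz":[[0,0,0],[0,0,0],[-1.5,0,0],[-2,0,0],[-2,0,0],[-2,0,0],[-2,0,0],[-2,0,0],[0,0,0],[0,0,0],[0,0,0]],"spin":[0,0,0,0,0,0,0,-0.11,-0.11,-0.11,0]}' 20 >/dev/null; python3 st.py
python3 - <<'E'
from h import *
c=cap("wrist"); crop(c,200,120,160,150,5,"w8"); d=cap("side"); crop(d,255,110,100,75,6,"d8"); e=cap("scene"); crop(e,170,180,80,75,7,"s8")
E
```

```text
7.9167 tcp [ 0.4949 -0.2384  0.1849] jawyaw -1.3721880392745969 w 6.983397943644862 f [0.7224 0.071  0.2035] m [-0.0128  0.0057 -0.0184]
```

View pics/w8.png

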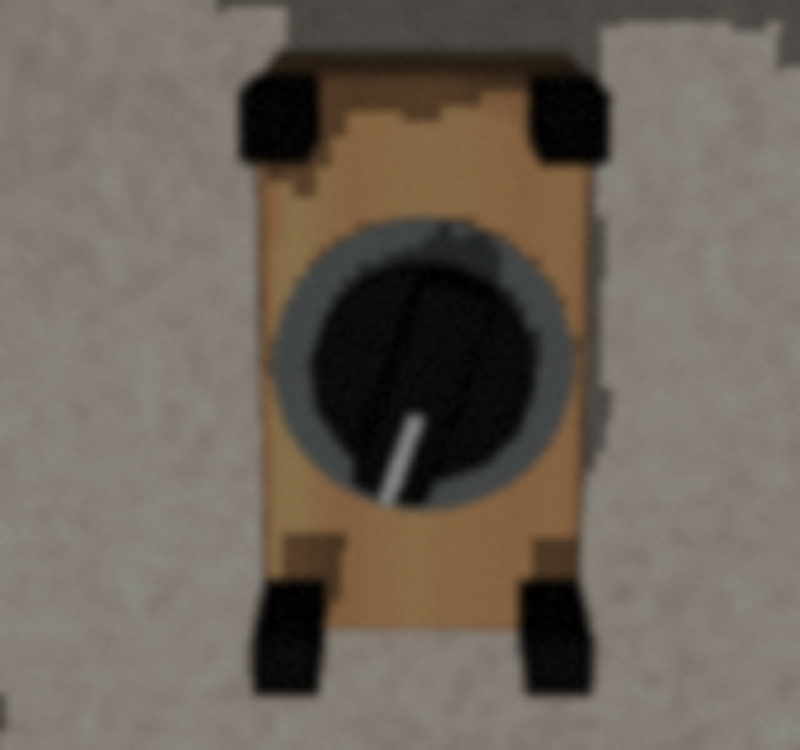

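View pics/d8.png

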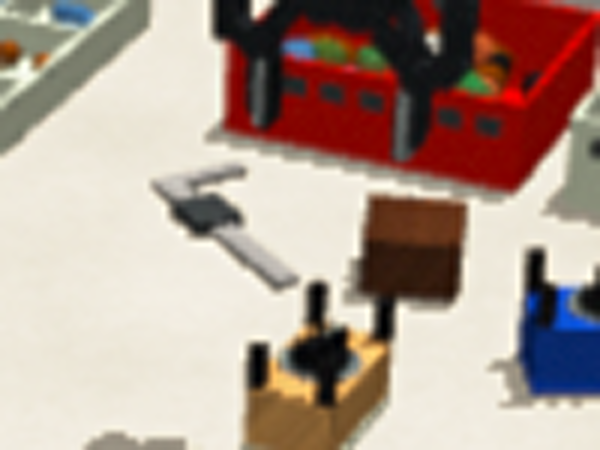

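View pics/s8.png

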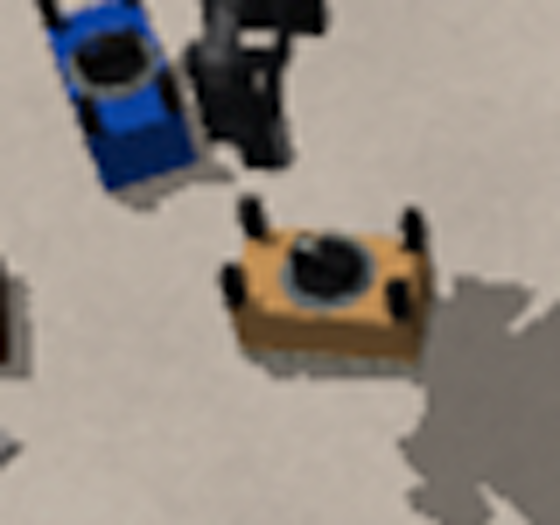

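Run:
```python
from h import *
np.set_printoptions(precision=4,suppress=True)
c=capture("wrist");d=capture("side")
w=lambda u,v:(u/5+200,v/5+120)
for p in [(255,692),(592,692),(242,162),(608,162),(245,78),(603,78),(265,580),(580,580)]: print(p,onz(c,*w(*p),.068))
print("disc",onz(c,*w(424,367),.046))
for p in [(262,126),(405,160)]:
    o,r=ray(d,p[0]/6+255,p[1]/6+110); t=(-.2384+.011-o[1])/r[1]; print("tip",o+r*t)
```

```text
(255, 692) [ 0.4703 -0.2802  0.068 ]
(592, 692) [ 0.519  -0.2815  0.068 ]
(242, 162) [ 0.4725 -0.2035  0.068 ]
(608, 162) [ 0.5212 -0.2048  0.068 ]
(245, 78) [ 0.4735 -0.1924  0.068 ]
(603, 78) [ 0.5205 -0.1937  0.068 ]
(265, 580) [ 0.4726 -0.2629  0.068 ]
(580, 580) [ 0.5173 -0.2641  0.068 ]
disc [ 0.4959 -0.238   0.046 ]
tip [ 0.5307 -0.2274  0.1781]
tip [ 0.4522 -0.2274  0.1764]
```

```bash
python3 -m crank '{"fingers":[7,7,7,7,7,7,7,7],"xyz":[[0,0.1,2.4],[0,0,2.46],[2.5,0,0],[2.5,0,0],[2.5,0,0],[2.5,0,0],[1,0,0],[0,0,0]],"spin":[0,0,0,0,0,0,0,0]}' 20 >/dev/null; python3 st.py
python3 - <<'E'
from h import *
d=cap("side"); crop(d,255,110,100,75,8,"d9");c=cap("wrist","w9")
E
```

```text
8.8333 tcp [ 0.4928 -0.2854  0.0712] jawyaw -1.5317166781935685 w 6.964619131439057 f [ 0.2594 -0.5164 -0.246 ] m [ 0.0474  0.0411 -0.0912]
```

View pics/d9.png

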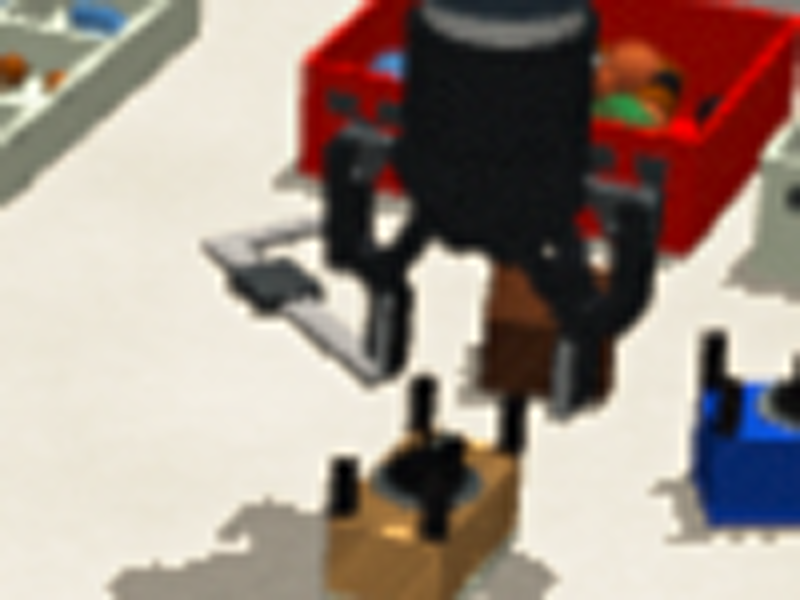

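View pics/w9.png

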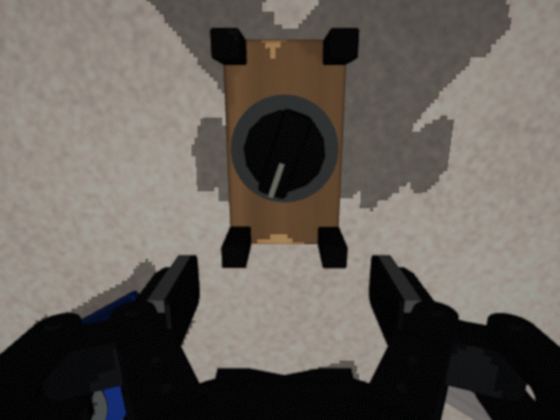

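```bash
python3 st.py; python3 -m crank '{"fingers":[4.5,4.5,4.5,4.5,4.5,4.5],"xyz":[[0,0.0,0.0],[0,0,0],[0,0,0],[0,0,0],[0,0,0],[0,0,0]],"spin":[0,0,0,0,0,0]}' 20 >/dev/null; python3 st.py
python3 - <<'E'
from h import *
d=cap("side"); crop(d,255,110,100,75,8,"d10");c=cap("wrist","w10")
E
```

```text
8.9333 tcp [ 0.4949 -0.2872  0.0749] jawyaw -1.5111855328605581 w 6.970051623935905 f [-0.0733 -0.3634  1.0923] m [-0.0015 -0.0071  0.0414]
9.4333 tcp [ 0.4954 -0.2879  0.0764] jawyaw -1.4805000724225887 w 4.79235777875942 f [-1.4656 -0.4025  5.9289] m [0.1111 0.3218 0.0558]
```

View pics/w10.png

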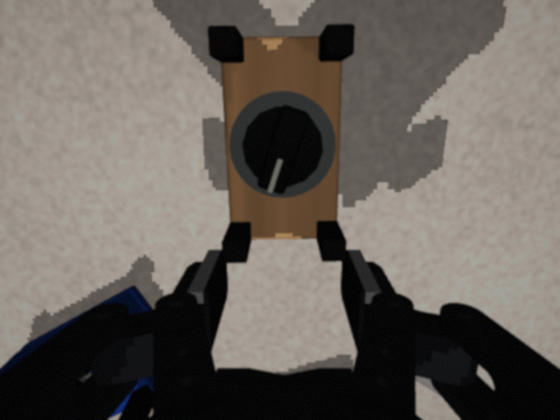

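View pics/d10.png

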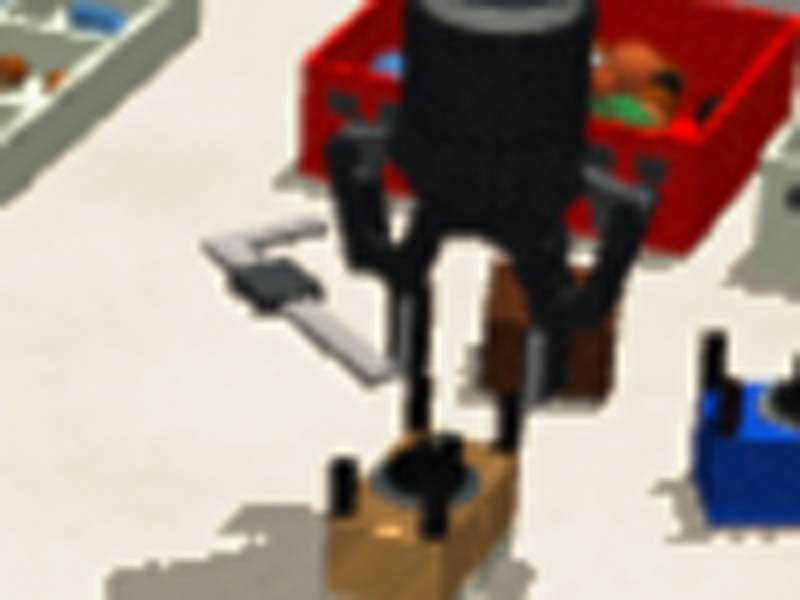

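```bash
python3 -m crank '{"fingers":[4.5,4.5,4.5,4.5,4.5,4.5,4.5],"xyz":[[-0.3,0,-0.24],[-0.36,0,-0.3],[-0.35,0,-0.32],[-0.34,0,-0.34],[-0.31,0,-0.36],[-0.3,0,-0.38],[0,0,0]],"spin":[0,0,0,0,0,0,0]}' 20 >/dev/null; python3 st.py
python3 - <<'E'
from h import *
d=cap("side"); crop(d,255,110,100,75,8,"d11");c=cap("wrist","w11")
E
```

```text
10.1167 tcp [ 0.4953 -0.2668  0.0945] jawyaw -1.4445203809304552 w 4.804118831708886 f [-1.0927 -1.4515 -0.377 ] m [-0.4065 -0.1193 -0.0549]
```

View pics/w11.png

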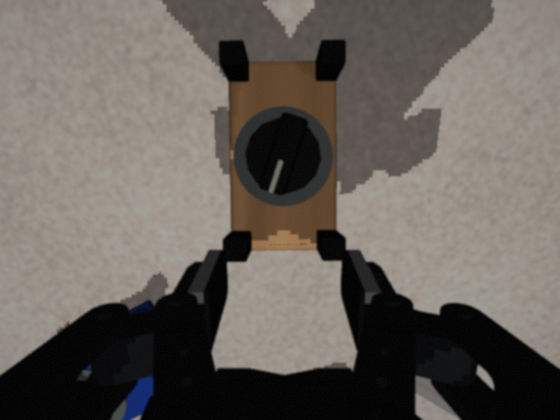

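View pics/d11.png

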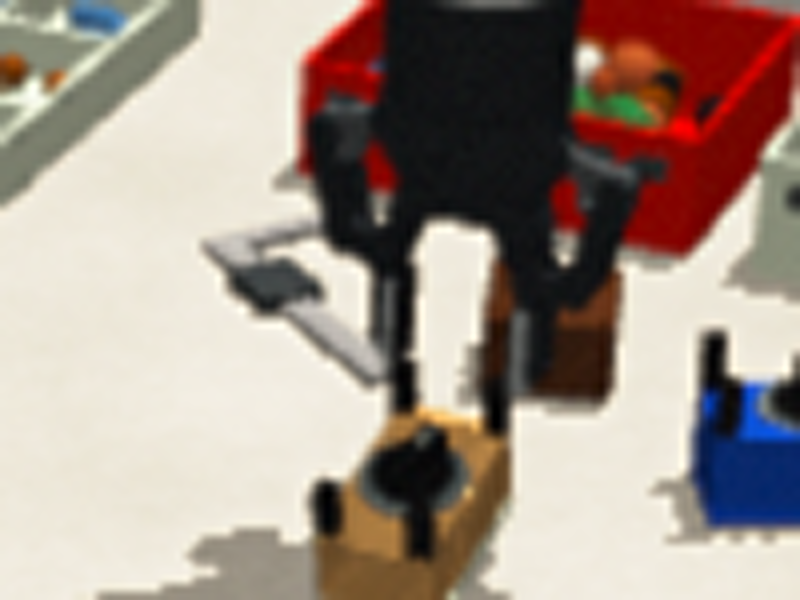

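The wrist view shows the plinth tilting about its far edge while hinged in the fingertips. I'll continue the arc.

```bash
python3 -m crank '{"fingers":[4.5,4.5,4.5,4.5,4.5,4.5,4.5,4.5,4.5],"xyz":[[-0.4,0,-0.56],[-0.37,0,-0.59],[-0.33,0,-0.61],[-0.29,0,-0.63],[-0.25,0,-0.65],[-0.2,0,-0.66],[-0.16,0,-0.67],[-0.11,0,-0.69],[0,0,0]],"spin":[0,0,0,0,0,0,0,0,0]}' 20 >/dev/null; python3 st.py
python3 - <<'E'
from h import *
d=cap("side"); crop(d,245,110,100,75,8,"d12");c=cap("wrist","w12")
E
```

```text
10.9667 tcp [ 0.4972 -0.2163  0.1168] jawyaw -1.4157463272339215 w 4.801486742880112 f [-2.282  -2.3531  7.0684] m [-0.5553  0.3736  0.0154]
```

View pics/w12.png

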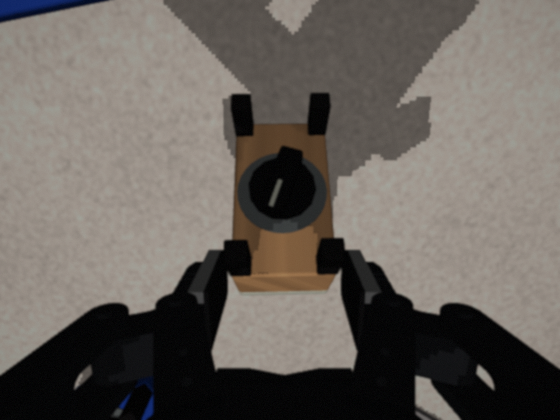

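View pics/d12.png

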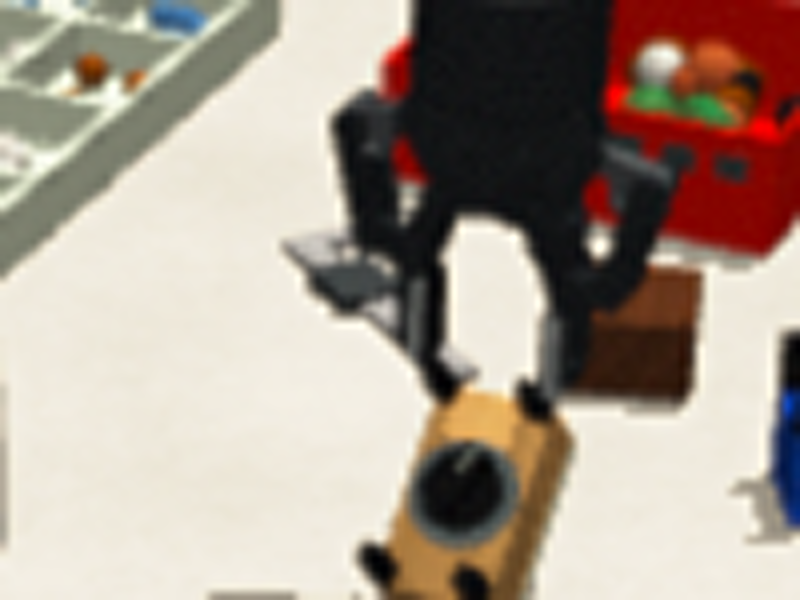

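```bash
python3 -m crank '{"fingers":[4.5,4.5,4.5,4.5,4.5,4.5,4.5,4.5],"xyz":[[-0.09,0,-0.92],[0,0,-0.92],[0.08,0,-0.92],[0.15,0,-0.91],[0.23,0,-0.88],[0.32,0,-0.87],[0.38,0,-0.83],[0,0,0]],"spin":[0,0,0,0,0,0,0,0]}' 20 >/dev/null; python3 st.py
python3 - <<'E'
from h import *
d=cap("side"); crop(d,235,110,110,80,7,"d13");c=cap("wrist","w13")
E
```

```text
11.7333 tcp [ 0.5    -0.1527  0.1077] jawyaw -1.4246748660212754 w 4.80311468408931 f [-3.719   4.2482 21.1287] m [ 0.4724  0.5936 -0.1049]
```

View pics/w13.png

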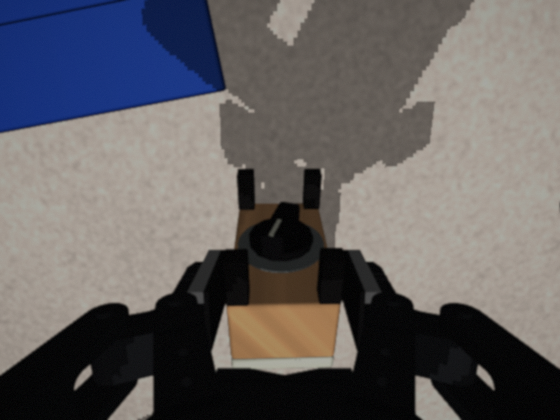

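View pics/d13.png

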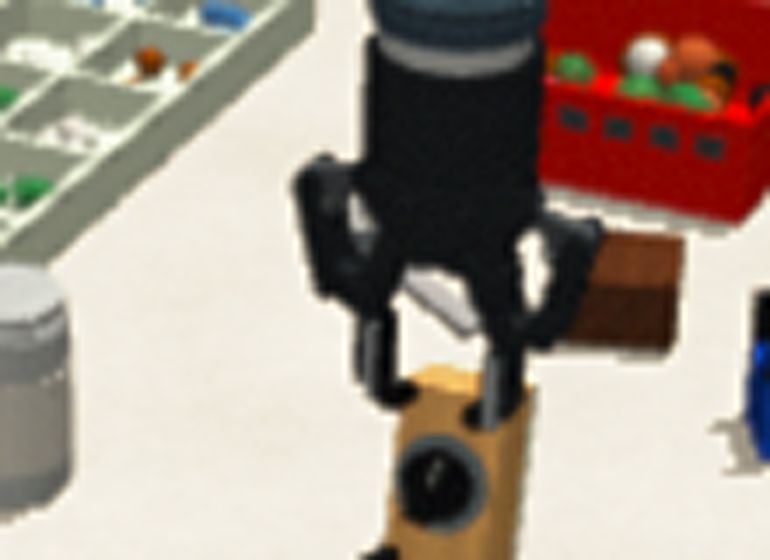

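```bash
python3 -m crank '{"fingers":[4.5,4.5,4.5,4.5],"xyz":[[-0.1,0,-0.4],[0.05,0,-0.4],[0.1,0,-0.3],[0,0,0]],"spin":[0,0,0,0]}' 20 >/dev/null; python3 st.py
python3 - <<'E'
from h import *
d=cap("side"); crop(d,235,110,110,100,6,"d14");c=cap("wrist","w14")
E
```

```text
12.1667 tcp [ 0.4988 -0.1423  0.1042] jawyaw -1.4622780448331933 w 4.793920115852126 f [1.0168 1.4053 7.1189] m [-0.2172 -0.3287  0.0488]
```

View pics/w14.png

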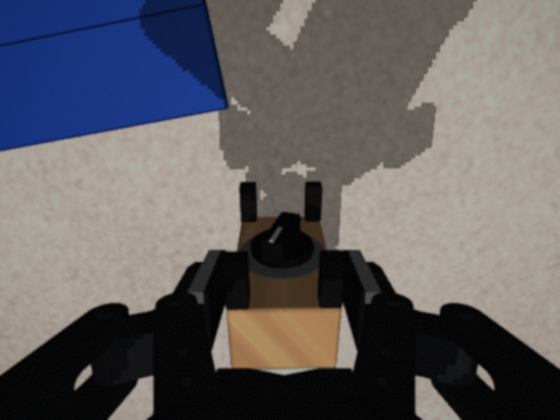

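View pics/d14.png

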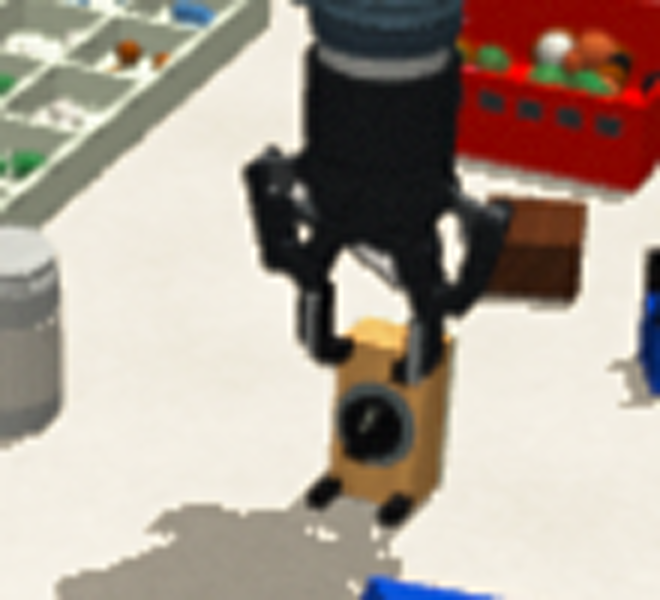

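```bash
python3 -m crank '{"fingers":[4.5,4.5,4.5,4.5,4.5,4.5],"xyz":[[0.12,0,-0.3],[0.15,0,-0.3],[0.18,0,-0.3],[0.2,0,-0.3],[0.2,0,-0.2],[0,0,0]],"spin":[0,0,0,0,0,0]}' 20 >/dev/null; python3 st.py
python3 - <<'E'
from h import *
d=cap("side"); crop(d,235,110,110,100,6,"d15");c=cap("wrist","w15")
E
```

```text
12.7667 tcp [ 0.4987 -0.1276  0.0959] jawyaw -1.479086342444996 w 4.782753827441282 f [-1.7494  4.9685 13.506 ] m [ 0.3967  0.3485 -0.0619]
```

View pics/w15.png

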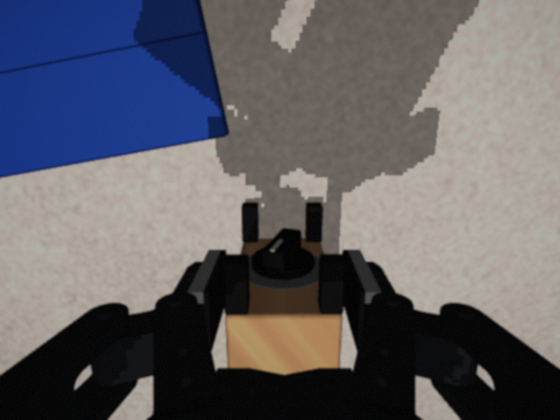

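View pics/d15.png

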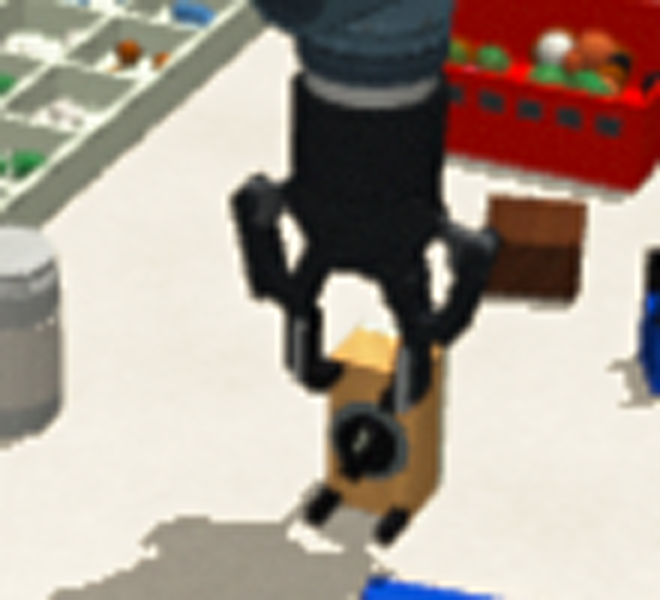

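Run:
```python
from h import *
np.set_printoptions(precision=4,suppress=True)
c=capture("wrist");d=capture("side");e=cap("scene")
crop(e,180,170,110,100,7,"s15"); crop(d,275,160,45,45,14,"d15b"); crop(c,215,190,130,190,4,"w15b")
```

```text
(no output)
```

View pics/s15.png

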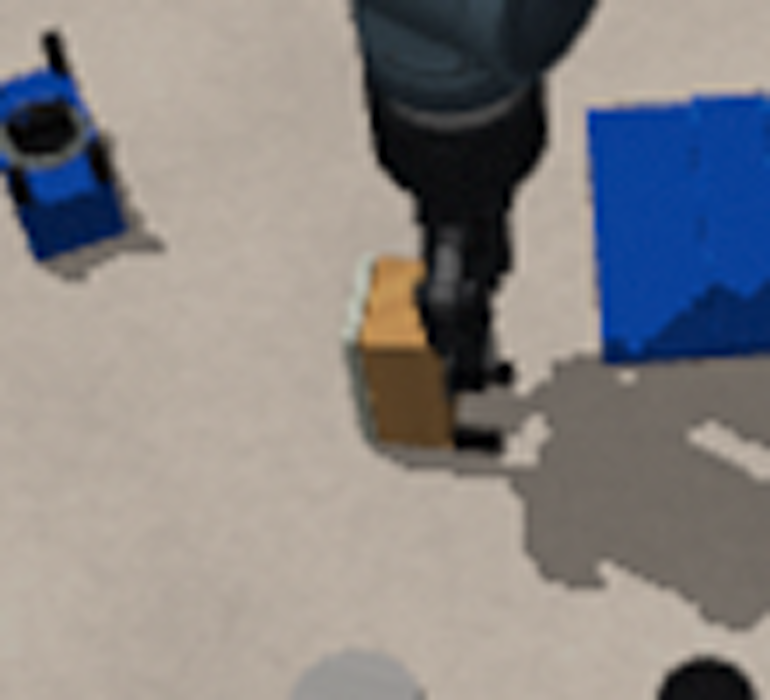

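View pics/d15b.png

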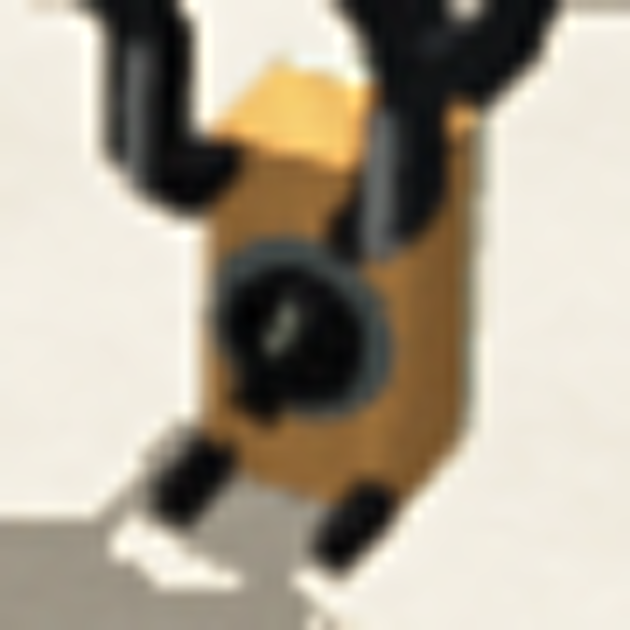

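View pics/w15b.png

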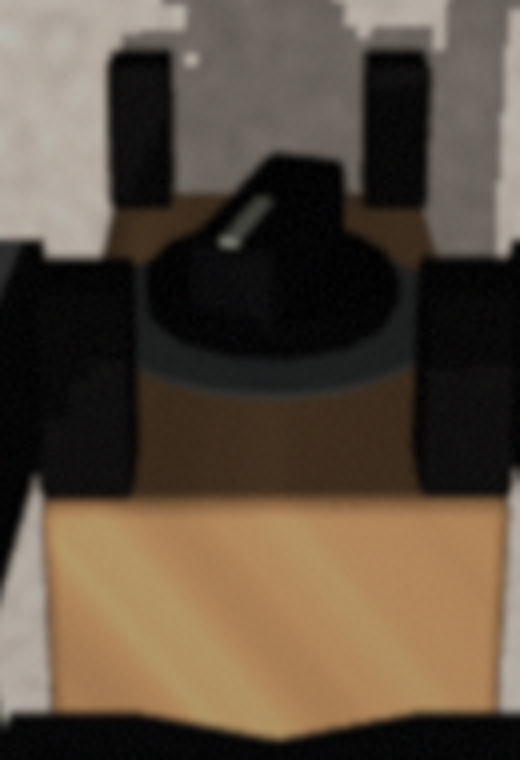

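The plinth looks upright on its end: its vertical edges run true and its feet are almost at the table. I'll release it.

```bash
python3 -m crank '{"fingers":[5.3,5.6,6.5,7,7,7,7,7,7],"xyz":[[-0.1,0,0],[0,0,0],[0,0,0],[-1.5,0,0],[-3,0,0],[-3,0,0],[-3,0,0],[0,0,0],[0,0,0]],"spin":[0,0,0,0,0,0,0,0,0]}' 20 >/dev/null; python3 st.py
python3 - <<'E'
from h import *
d=cap("side"); crop(d,255,130,65,80,8,"d16");c=cap("wrist","w16"); crop(cap("scene"),200,180,80,80,8,"s16")
E
```

```text
13.7667 tcp [ 0.4993 -0.1296  0.2026] jawyaw -1.4939290892517891 w 6.959197519535566 f [0.2377 0.2118 0.3574] m [ 0.0349  0.0417 -0.0181]
```

View pics/w16.png

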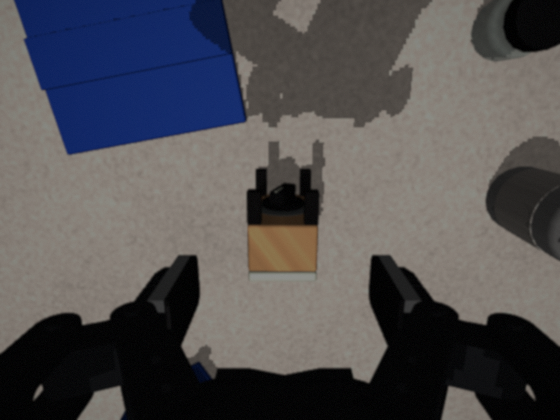

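View pics/d16.png

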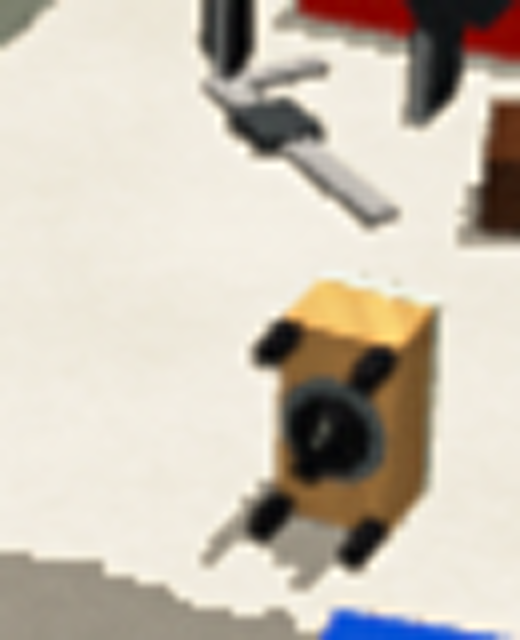

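View pics/s16.png

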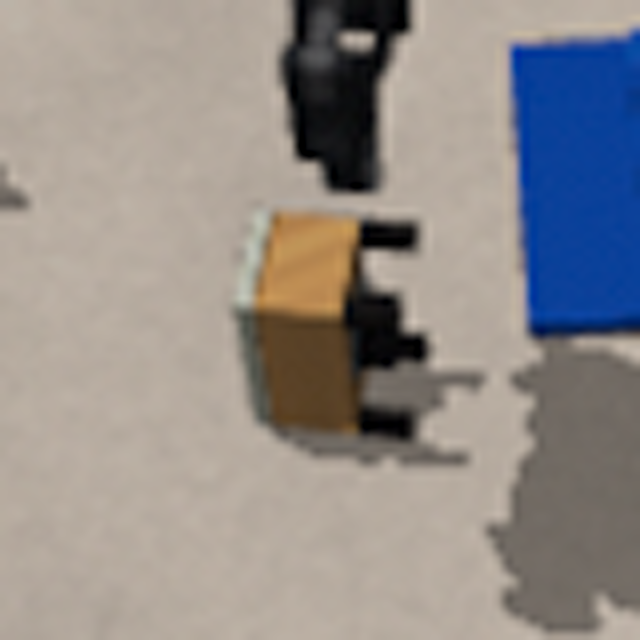

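The plinth stands stably on its end, with its lit face towards −Y. I'll measure its top face next.

Run:
```python
from h import *
np.set_printoptions(precision=4,suppress=True)
c=capture("wrist");d=capture("side"); crop(c,235,155,100,135,5,"w16b")
e=capture("scene")
for p in [(248,225),(318,224),(316,272),(248,272),(317,279),(250,279)]: print(p,onz(c,*p,.088))
for p in [(267,207),(357,220),(345,318),(237,308)]: print("scene",onz(e,p[0]/8+200,p[1]/8+180,.088))
```

```text
(248, 225) [ 0.4726 -0.1435  0.088 ]
(318, 224) [ 0.5209 -0.1439  0.088 ]
(316, 272) [ 0.5195 -0.1803  0.088 ]
(248, 272) [ 0.4708 -0.1792  0.088 ]
(317, 279) [ 0.5202 -0.1859  0.088 ]
(250, 279) [ 0.4719 -0.1847  0.088 ]
scene [ 0.4705 -0.1791  0.088 ]
scene [ 0.4744 -0.1416  0.088 ]
scene [ 0.5234 -0.14    0.088 ]
scene [ 0.5218 -0.1835  0.088 ]
```

View pics/w16b.png

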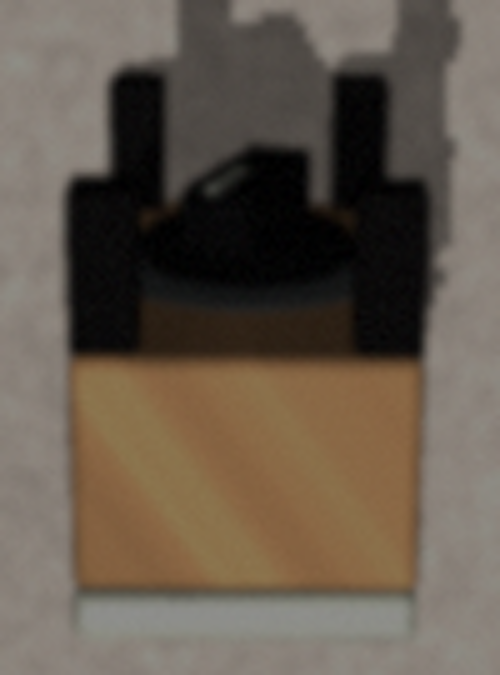

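```bash
python3 -m crank '{"fingers":[7,7,7,7,7,7,7,7],"xyz":[[0,-0.13,2.9],[0,0,2.94],[2.5,0,0],[2.5,0,0],[2.5,0,0],[2,0,0],[1.2,0,0],[0,0,0]],"spin":[0,0,0,0,0,0,0,0]}' 20 >/dev/null; python3 st.py
python3 - <<'E'
from h import *
d=cap("side"); crop(d,255,130,65,80,8,"d17");c=cap("wrist","w17")
E
```

```text
14.7333 tcp [ 0.4936 -0.1864  0.0907] jawyaw -1.4955505730925254 w 6.946462892875768 f [-0.1773  0.4589 -0.7351] m [ 0.0327 -0.0003  0.0281]
```

View pics/w17.png

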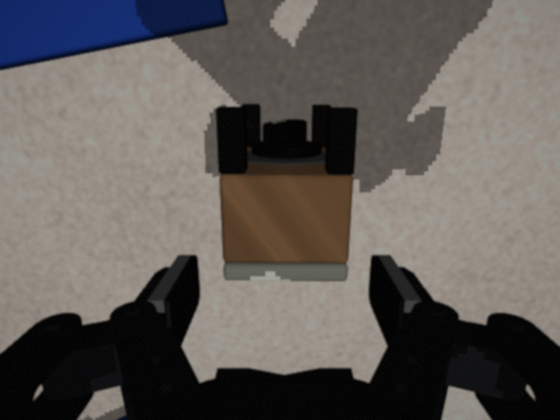

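View pics/d17.png

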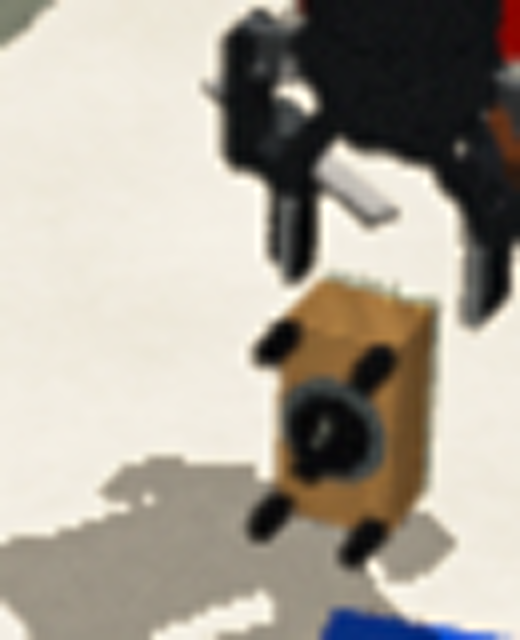

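```bash
python3 -m crank '{"fingers":[7,4.5,4.5,4.5,4.5,4.5,4.5,4.5],"xyz":[[0,0,-0.3],[0,0,0],[0,0,0],[0,0,0],[0,0,0],[0,0,0],[0,0,0],[0,0,0]],"spin":[0,0,0,0,0,0,0,0]}' 20 >/dev/null; python3 st.py
python3 -m crank '{"fingers":[4.5,4.5,4.5,4.5,4.5],"xyz":[[-0.3,0,0],[-0.4,0,0],[-0.4,0,0],[-0.4,0,0],[0,0,0]],"spin":[0,0,0,0,0]}' 20 >/dev/null; python3 st.py
python3 - <<'E'
from h import *
d=cap("side"); crop(d,255,120,65,90,7,"d18");c=cap("wrist","w18");crop(cap("scene"),200,160,80,100,6,"s18")
E
```

```text
15.5 tcp [ 0.4966 -0.1853  0.0958] jawyaw -1.4812292899545432 w 4.898995148913858 f [-1.9079  0.7152  5.6366] m [0.1789 0.2672 0.0123]
15.9167 tcp [ 0.4962 -0.1849  0.1101] jawyaw -1.4879899806147405 w 4.878482857039403 f [ 0.465   0.7321 -3.2225] m [-0.1366 -0.031   0.0488]
```

View pics/w18.png

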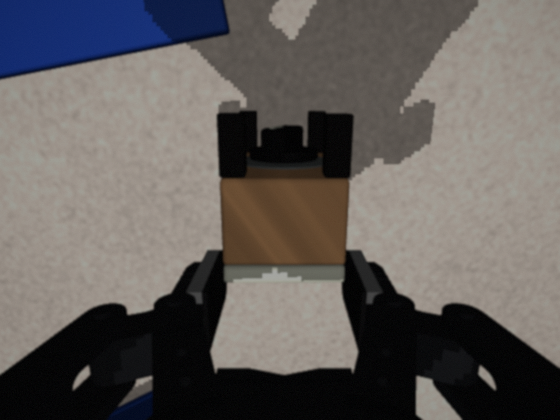

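View pics/d18.png

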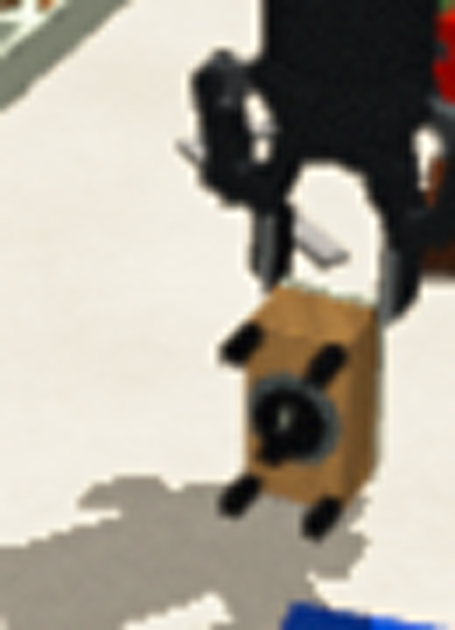

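View pics/s18.png

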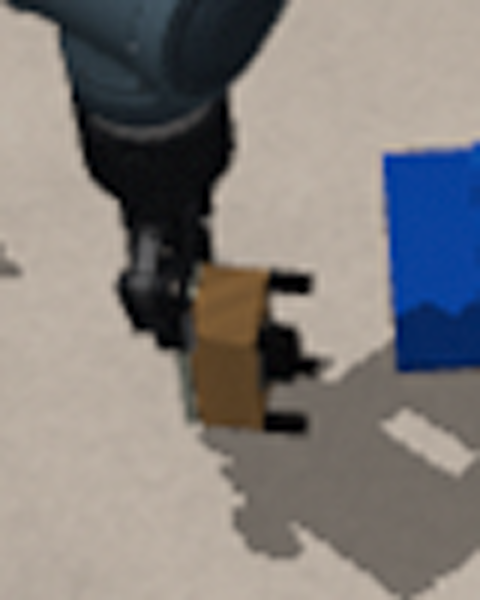

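```bash
python3 -m crank '{"fingers":[4.5,4.5,4.5,4.5,4.5,4.5,4.5],"xyz":[[-1,0.6,0],[-1,1,0],[-1,1,0],[0,1,0],[0,0.6,0],[0,0,0],[0,0,0]],"spin":[0,0,0,0,0,0,0]}' 20 >/dev/null; python3 st.py
python3 -m crank '{"fingers":[4.5,4.5,4.5,4.5,4.5,4.5],"xyz":[[0,0,-3.5],[0,0,-2.2],[0,0,-1.4],[0,0,-0.8],[0,0,-0.3],[0,0,0]],"spin":[0,0,0,0,0,0]}' 20 >/dev/null; python3 st.py
python3 - <<'E'
from h import *
d=cap("side"); crop(d,225,110,90,100,7,"d19");c=cap("wrist","w19");crop(cap("scene"),200,160,100,100,6,"s19")
E
```

```text
16.65 tcp [ 0.5375 -0.1855  0.1383] jawyaw -1.46830771124426 w 4.910823498057556 f [-0.157   0.4356 -4.2639] m [-0.0732  0.0019 -0.003 ]
17.15 tcp [ 0.5399 -0.1038  0.1392] jawyaw -1.452032500515028 w 4.850028140605123 f [ 0.1381 -0.5183 -3.1041] m [-0.0615 -0.0368 -0.0133]
```

View pics/w19.png

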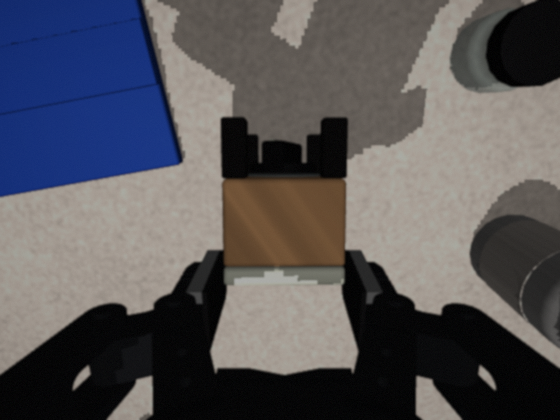

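View pics/s19.png

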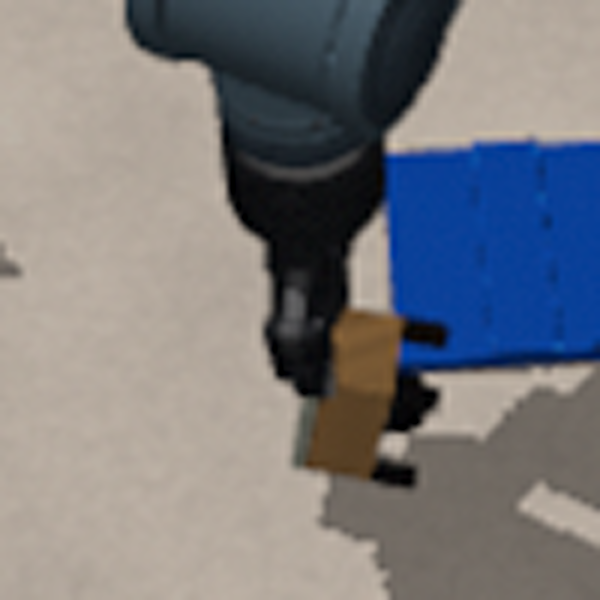

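The jerk turned it about 13° the right way. I'll do it again: a gentle start back, then a sharp reversal.

```bash
python3 -m crank '{"fingers":[4.5,4.5,4.5,4.5,4.5,4.5,4.5,4.5,4.5,4.5,4.5],"xyz":[[0,0,0.5],[0,0,1],[0,0,1.7],[0,0,2.4],[0,0,2.6],[0,0,-4],[0,0,-2.2],[0,0,-1.2],[0,0,-0.6],[0,0,-0.2],[0,0,0]],"spin":[0,0,0,0,0,0,0,0,0,0,0]}' 20 >/dev/null; python3 st.py
python3 - <<'E'
from h import *
d=cap("side"); crop(d,225,110,90,100,7,"d20");c=cap("wrist","w20");crop(cap("scene"),200,160,100,100,6,"s20")
E
```

```text
18.2167 tcp [ 0.5402 -0.1041  0.1394] jawyaw -1.4492226879435879 w 4.880595906492535 f [ 0.3933  0.2339 -3.103 ] m [0.0613 0.0225 0.0864]
```

View pics/w20.png

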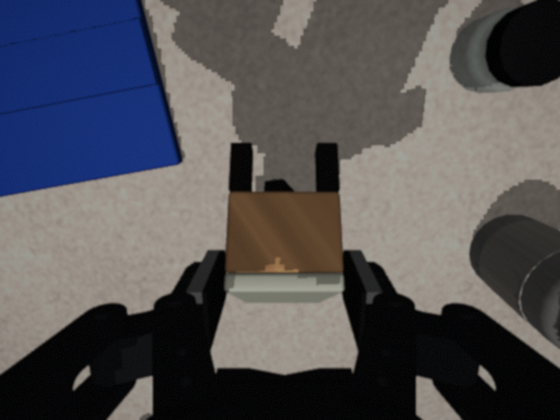

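View pics/s20.png

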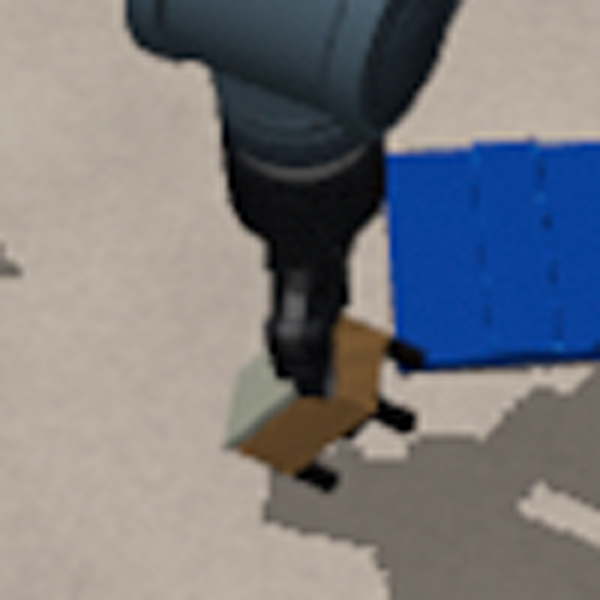

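```bash
python3 -m crank '{"fingers":[4.5,4.5,4.5,4.5,4.5],"xyz":[[0.5,0,0],[0.8,0,0],[0.6,0,0],[0.3,0,0],[0,0,0]],"spin":[0,0,0,0,0]}' 20 >/dev/null; python3 st.py
python3 - <<'E'
from h import *
d=cap("side"); crop(d,225,110,90,100,7,"d21");c=cap("wrist","w21");crop(cap("scene"),200,160,100,100,6,"s21")
E
```

```text
18.7833 tcp [ 0.5398 -0.104   0.1167] jawyaw -1.4933812177992931 w 4.887625102717672 f [-0.1529  0.0539 -2.5512] m [ 0.0181  0.0514 -0.0071]
```

View pics/d21.png

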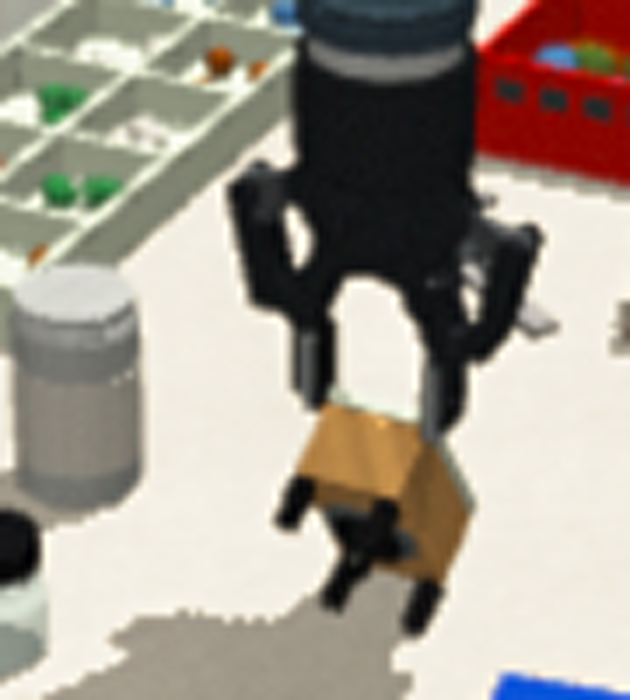

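View pics/s21.png

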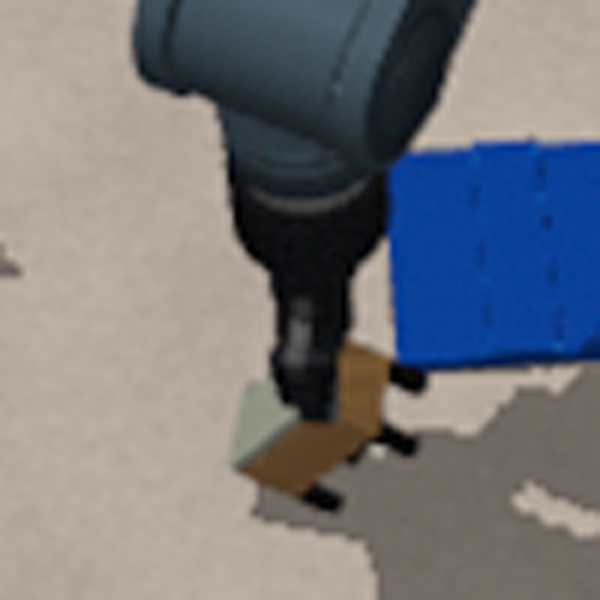

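```bash
python3 -m crank '{"fingers":[4.5,4.5,4.5,4.5,4.5],"xyz":[[0.3,0,-0.1],[0.2,0,-0.6],[0.15,0,-0.8],[0.15,0,-0.9],[0,0,0]],"spin":[0,0,0,0,0]}' 20 >/dev/null; python3 st.py
python3 - <<'E'
from h import *
d=cap("side"); crop(d,225,110,90,100,7,"d22");crop(cap("scene"),200,160,100,100,6,"s22")
E
```

```text
19.35 tcp [ 0.543  -0.0796  0.1128] jawyaw -1.4287267064716564 w 4.85107905185735 f [-2.5657  1.725  12.764 ] m [ 0.0559  0.5979 -0.0667]
```

View pics/d22.png

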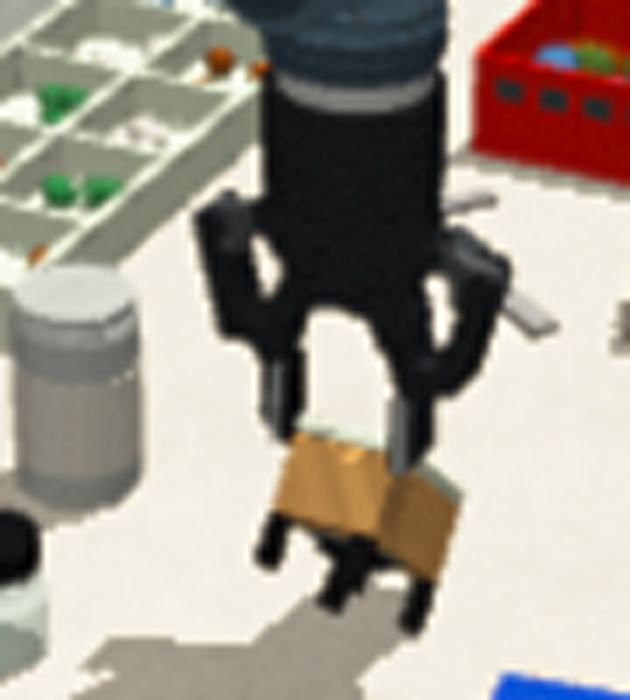

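View pics/s22.png

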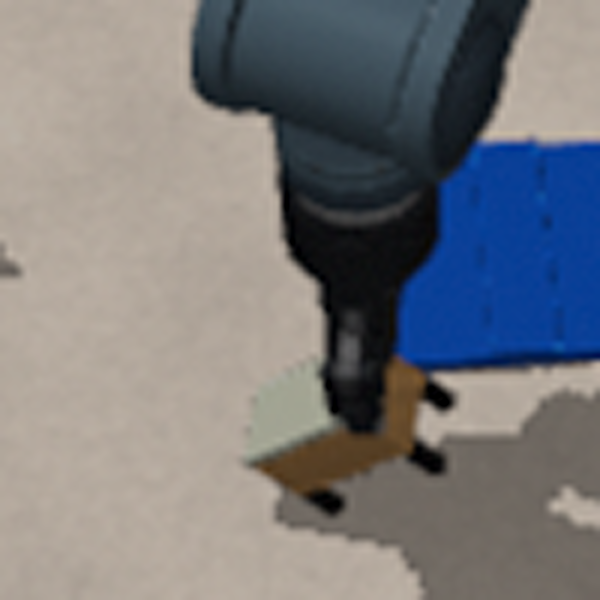

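```bash
python3 -m crank '{"fingers":[4.5,4.5,4.5,4.5,4.5],"xyz":[[0,0,-0.8],[0.1,0,-0.8],[0.25,0,-0.8],[0.35,0,-0.8],[0,0,0]],"spin":[0,0,0,0,0]}' 20 >/dev/null; python3 st.py
python3 - <<'E'
from h import *
d=cap("side"); crop(d,215,110,90,100,7,"d23");crop(cap("scene"),200,160,100,100,6,"s23")
E
```

```text
19.8667 tcp [ 0.5415 -0.046   0.1017] jawyaw -1.402005908575211 w 4.859688667144459 f [1.2332 2.6763 2.7446] m [ 0.084  -0.198   0.0246]
```

View pics/d23.png

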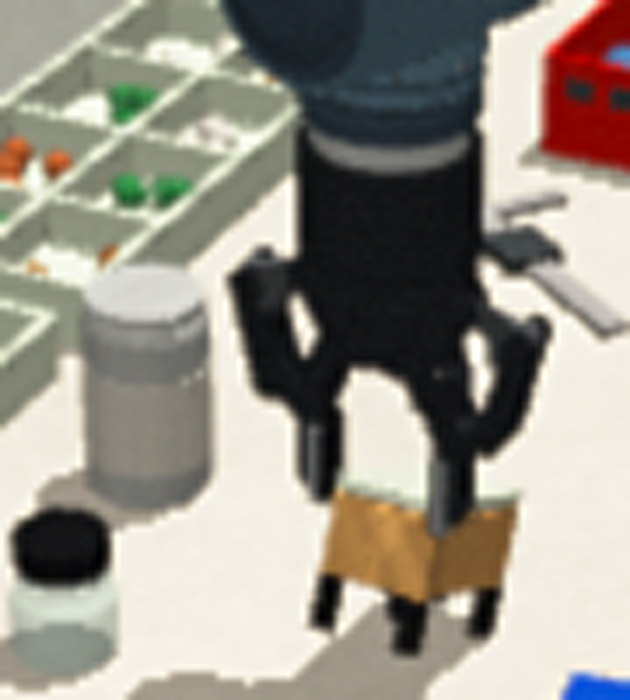

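View pics/s23.png

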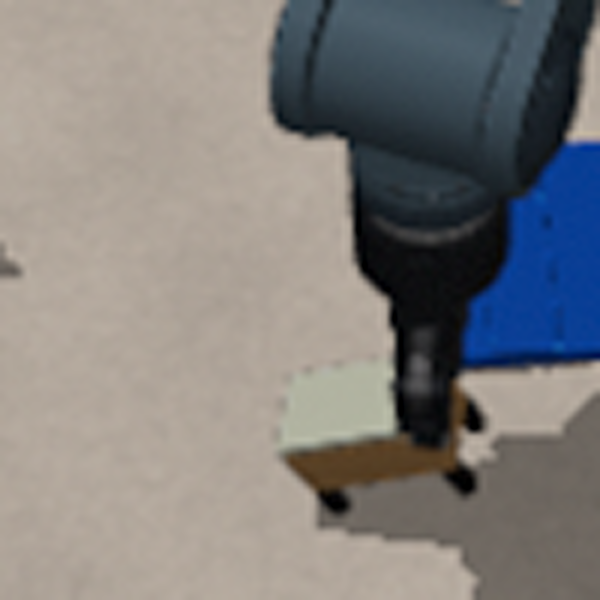

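```bash
python3 -m crank '{"fingers":[4.5,4.5,4.5,4.5,4.5],"xyz":[[0.36,0,-0.45],[0.38,0,-0.42],[0.4,0,-0.38],[0.4,0,-0.36],[0,0,0]],"spin":[0,0,0,0,0]}' 20 >/dev/null; python3 st.py
python3 - <<'E'
from h import *
d=cap("side"); crop(d,215,110,90,100,7,"d24");crop(cap("scene"),200,160,100,100,6,"s24")
E
```

```text
20.3833 tcp [ 0.5425 -0.0297  0.0878] jawyaw -1.5194241313685781 w 4.901288917256221 f [-1.6618  8.8856 10.7825] m [ 1.3228  0.1643 -0.0252]
```

View pics/d24.png

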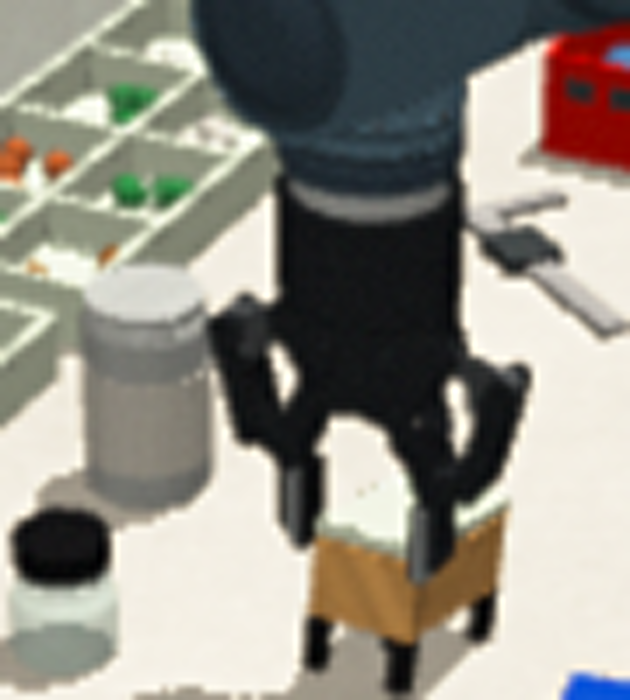

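View pics/s24.png

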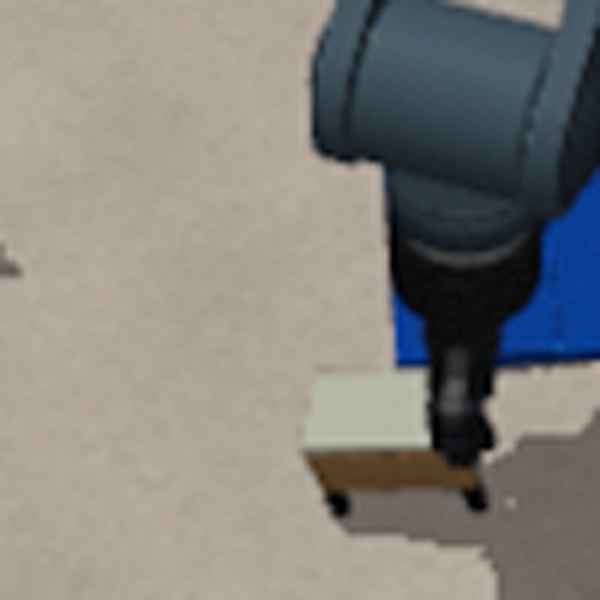

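```bash
python3 -m crank '{"fingers":[4.5,4.5,4.5],"xyz":[[0.2,0,0.1],[0.25,0,0.1],[0,0,0]],"spin":[0,0,0]}' 20 >/dev/null; python3 st.py
python3 - <<'E'
from h import *
d=cap("side"); crop(d,235,160,70,60,10,"d25");c=cap("wrist","w25")
E
```

```text
20.7333 tcp [ 0.5436 -0.0322  0.0844] jawyaw -1.5384574438788836 w 4.9102196516054795 f [-0.4341 10.779  12.0967] m [ 1.4254 -0.147   0.0134]
```

View pics/d25.png

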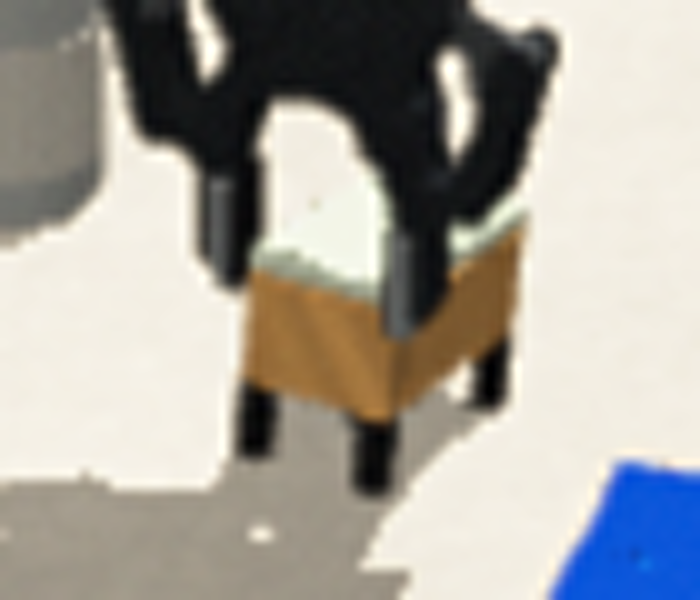

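View pics/w25.png

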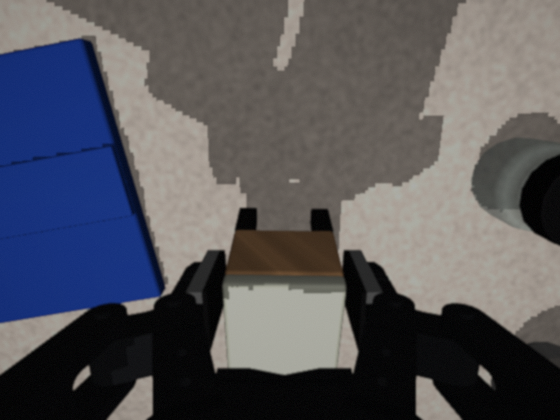

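```bash
python3 -m crank '{"fingers":[4.5,4.5,4.5,4.5],"xyz":[[0.25,0,0.05],[0.25,0,0.05],[0.15,0,0],[0,0,0]],"spin":[0,0,0,0]}' 20 >/dev/null; python3 st.py
python3 - <<'E'
from h import *
d=cap("side"); crop(d,235,160,70,60,10,"d26")
E
```

```text
21.1667 tcp [ 0.5429 -0.0336  0.077 ] jawyaw -1.5235624126629164 w 4.892933334274746 f [1.8807 8.5029 8.4491] m [ 0.9638 -0.2459  0.054 ]
```

View pics/d26.png

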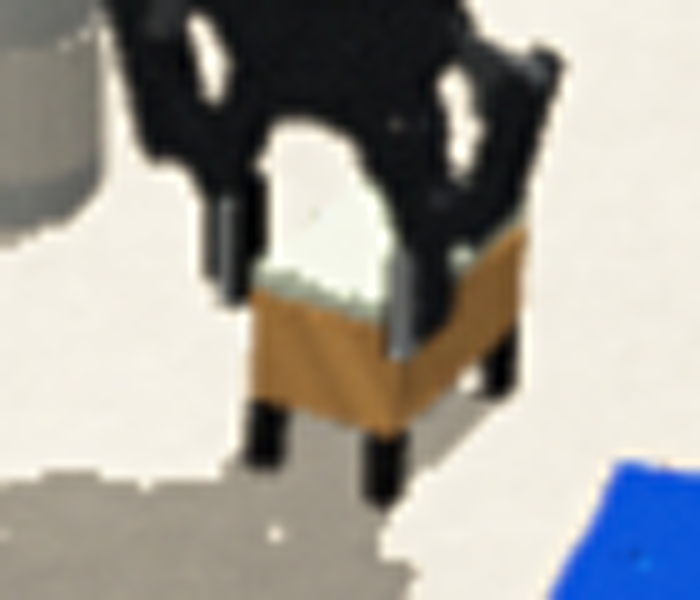

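```bash
python3 -m crank '{"fingers":[5.3,6,7,7,7,7,7,7,7],"xyz":[[0,0,0],[0,0,0],[-0.5,0,0],[-2,0,0],[-3,0,0],[-3,0,0],[-2,0,0],[0,0,0],[0,0,0]],"spin":[0,0,0,0,0,0,0,0,0]}' 20 >/dev/null; python3 st.py
python3 - <<'E'
from h import *
d=cap("side"); crop(d,235,160,70,60,10,"d27");c=cap("wrist","w27");crop(cap("scene"),230,190,80,80,8,"s27")
E
```

```text
21.9667 tcp [ 0.5422 -0.0352  0.182 ] jawyaw -1.5117756392138806 w 6.969704649624082 f [ 0.2398 -0.1814 -0.0223] m [-0.027   0.0546  0.0302]
```

View pics/d27.png

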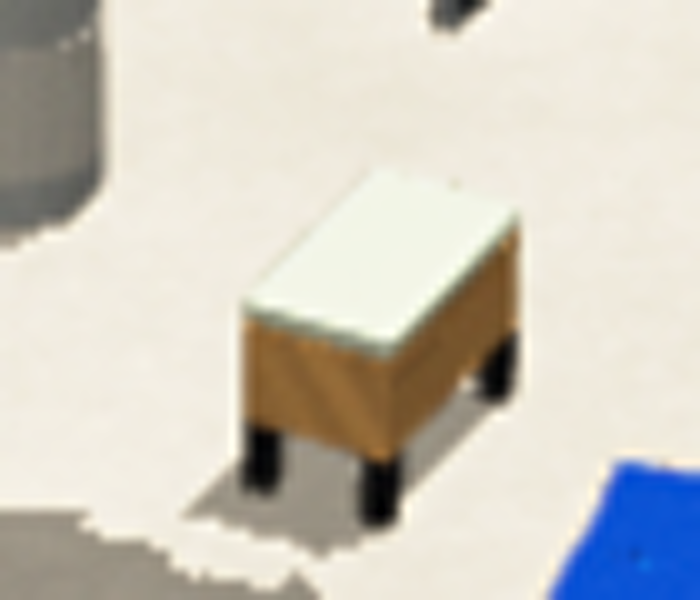

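View pics/w27.png

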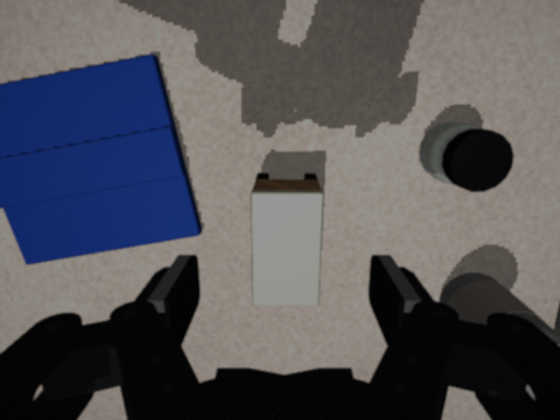

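View pics/s27.png

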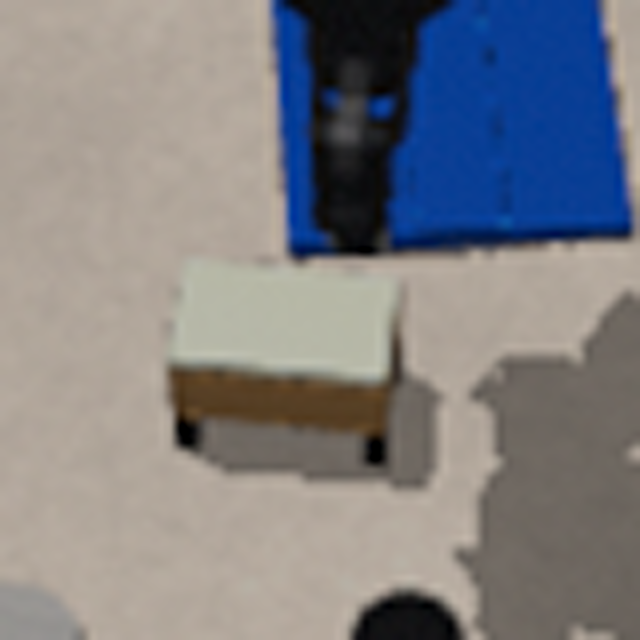

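The plinth stands right way up on its four feet (wrist view, white face spanning 252–322 × 192–305). Next I'll measure it for a proper centred grip.

Run:
```python
from h import *
np.set_printoptions(precision=4,suppress=True)
c=capture("wrist");im=c["image"].astype(int)
m=((im.min(2)>110)&(np.ptp(im,2)<25)).astype(np.uint8); m[:170]=0;m[312:]=0;m[:,:245]=0;m[:,330:]=0
# face is less textured/greener than the table: keep g>=r
m&=(im[:,:,1]>=im[:,:,0]-1).astype(np.uint8); m=cv2.morphologyEx(m,cv2.MORPH_OPEN,np.ones((5,5),np.uint8))
n,l,s,_=cv2.connectedComponentsWithStats(m);k=1+s[1:,4].argmax();print(s[k])
ct=max(cv2.findContours((l==k).astype(np.uint8),0,1)[0],key=cv2.contourArea); box=cv2.boxPoints(cv2.minAreaRect(ct));
P=np.array([onz(c,*p,.068) for p in box]);print(box,P,P.mean(0))
d=capture("side");e=capture("scene")
D=np.array([(248,303),(385,350),(520,212),(378,170)])/10+(235,160)
S=np.array([(390,382),(402,280),(186,258),(172,365)])/8+(230,190)
# side: BL=(x+,y+), B=(x-,y+), R=(x-,y-), T=(x+,y-)
for a,b in zip(S,D): print(tri(e,a,d,b))
```

```text
[ 253  194   71  113 7713]
[[253. 194.]
 [323. 194.]
 [323. 306.]
 [253. 306.]] [[ 0.5202 -0.0274  0.068 ]
 [ 0.5673 -0.0285  0.068 ]
 [ 0.5677 -0.1139  0.068 ]
 [ 0.5161 -0.1127  0.068 ]] [ 0.5429 -0.0706  0.068 ]
(array([ 0.5657, -0.0246,  0.0651]), np.float64(0.0046999651637096565))
(array([ 0.5185, -0.0222,  0.0649]), np.float64(0.0006787878263650272))
(array([ 0.5145, -0.1101,  0.0652]), np.float64(0.00044278110257089985))
(array([ 0.5642, -0.111 ,  0.0649]), np.float64(0.00448531381104918))
```

```bash
python3 -m crank '{"fingers":[7,7,7,7,7,7,7,7,7],"xyz":[[0,0.05,1.7],[0,0,1.75],[2.5,0,0],[2.5,0,0],[2.5,0,0],[2.5,0,0],[1.5,0,0],[1,0,0],[0,0,0]],"spin":[0,0,0,0,0,0,0,0,0]}' 20 >/dev/null; python3 st.py
python3 - <<'E'
from h import *
d=cap("side"); crop(d,225,140,80,80,8,"d28");c=cap("wrist","w28")
E
```

```text
23.0167 tcp [ 0.5394 -0.0687  0.0531] jawyaw -1.493267297621099 w 6.969643552062942 f [-0.1877 -0.5423 -0.1847] m [0.027  0.068  0.0052]
```

View pics/d28.png

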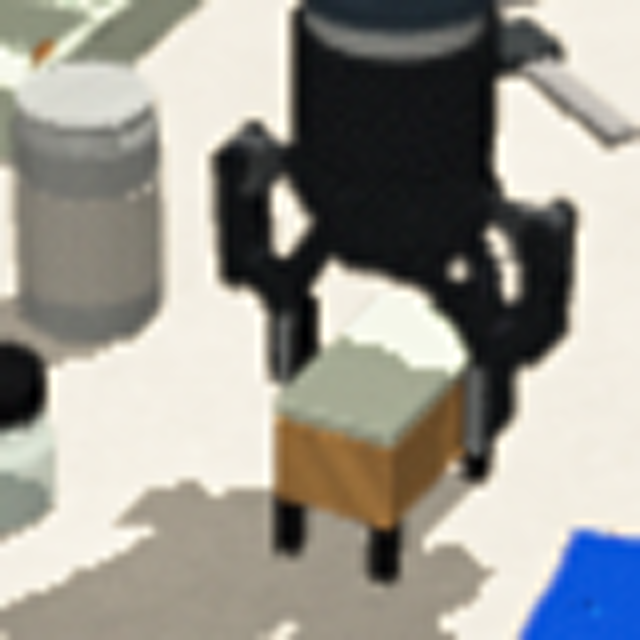

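View pics/w28.png

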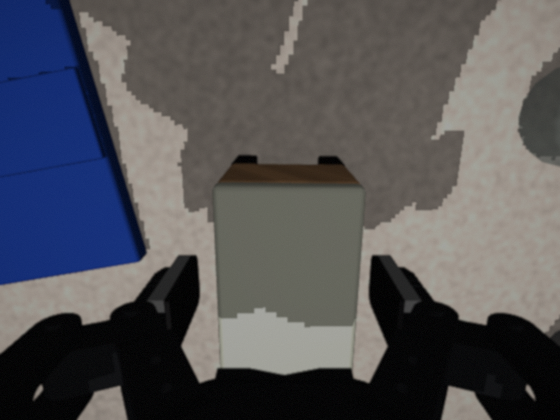

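```bash
python3 -m crank '{"fingers":[4,4,4,4,4,4,4],"xyz":[[0,0.1,0],[0,0,0],[0,0,0],[0,0,0],[0,0,0],[0,0,0],[0,0,0]],"spin":[0,0,0,0,0,0,0]}' 40 >/dev/null; python3 st.py
python3 -m crank '{"fingers":[4,4,4,4,4,4,4],"xyz":[[-0.3,0,0],[-1,0,0],[-1.5,0,0],[-1.5,0,0],[-1,0,0],[-0.7,0,0],[0,0,0]],"spin":[0,0,0,0,0,0,0]}' 40 >/dev/null; python3 st.py
python3 - <<'E'
from h import *
d=cap("side"); crop(d,225,120,80,90,7,"d29");c=cap("wrist","w29")
s=robot.sense()
E
```

```text
23.7 tcp [ 0.5434 -0.0697  0.0575] jawyaw -1.4840388786978742 w 4.924586175915241 f [-2.2949 -0.2709  6.4689] m [ 0.0124  0.2897 -0.0006]
24.2833 tcp [ 0.5433 -0.0696  0.1177] jawyaw -1.4839250722835509 w 4.910787581821616 f [-0.116  -0.1751 -3.4118] m [-0.0758 -0.0509 -0.0221]
```

View pics/d29.png

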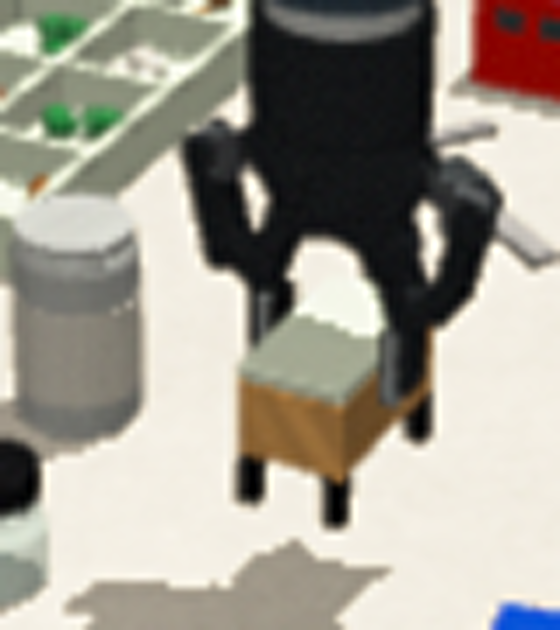

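View pics/w29.png

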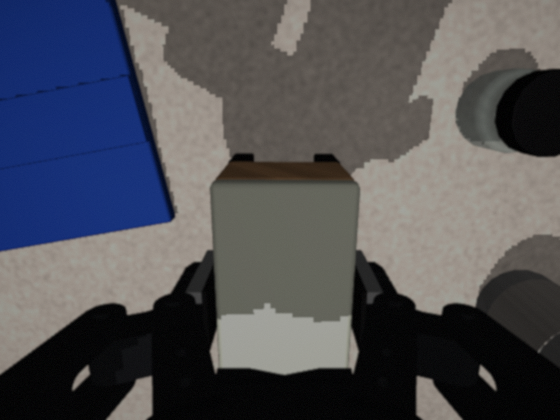

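```bash
python3 -m crank '{"fingers":[4,4,4,4,4,4,4,4,4,4,4,4,4,4,4,4,4,4],"xyz":[[0,-0.24,-1],[0,-0.48,-2],[0,-0.72,-3],[0,-0.72,-3],[0,-0.72,-3],[0,-0.72,-3],[0,-0.72,-3],[0,-0.72,-3],[0,-0.72,-3],[0,-0.72,-3],[0,-0.43,-1.8],[0,-0.22,-1],[0,0,0],[0,0,0],[0,0,0],[0,0,0],[0,0,0],[0,0,0]],"spin":[0,0,0,0,0,0,0,0,0,0,0,0,-0.083,-0.083,-0.083,-0.083,0,0]}' 40 >/dev/null; python3 st.py
python3 - <<'E'
from h import *
d=cap("side","d30");c=cap("wrist","w30");crop(cap("scene"),300,150,110,100,7,"s30")
E
```

```text
25.8833 tcp [0.4784 0.2301 0.1153] jawyaw 17.389071348337627 w 4.891302070219591 f [-1.2957 -0.1055 -2.4987] m [ 0.0566 -0.0052 -0.0031]
```

View pics/d30.png

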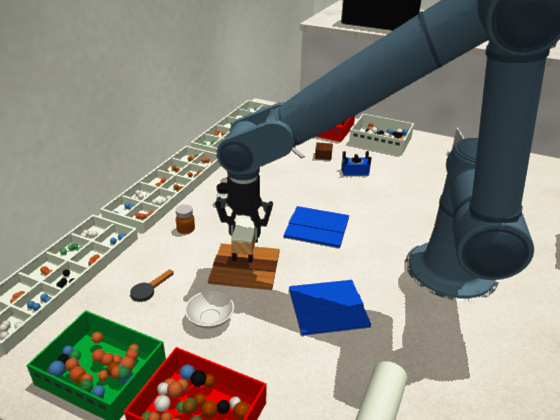

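View pics/w30.png

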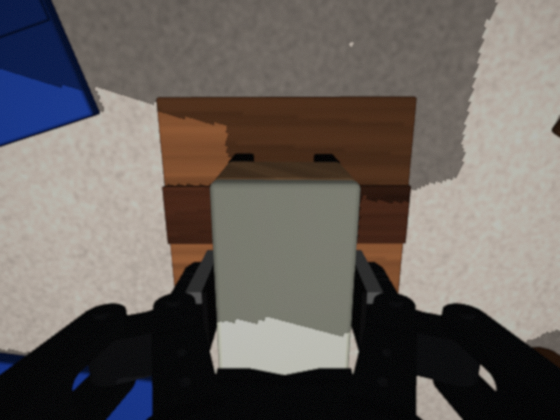

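View pics/s30.png

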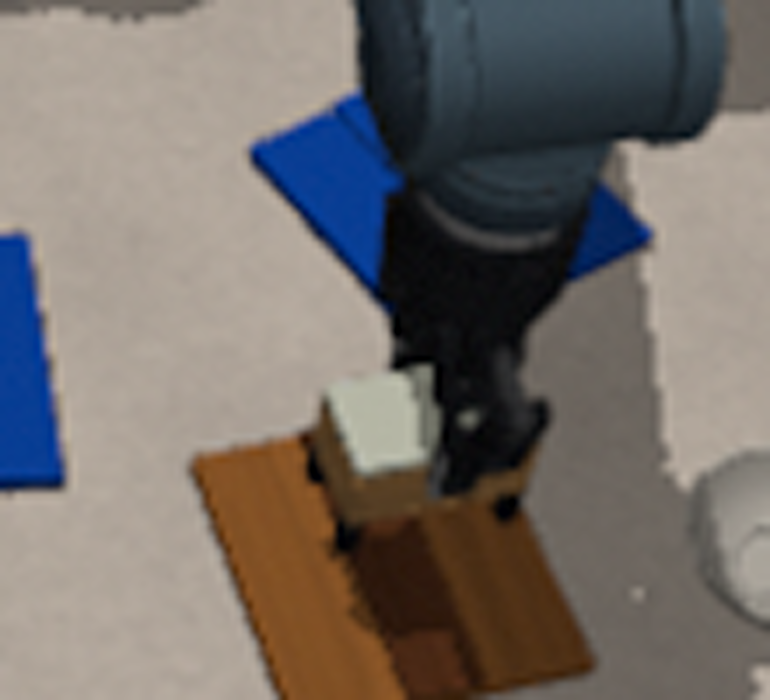

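```bash
python3 st.py
python3 - <<'E'
from h import *
np.set_printoptions(precision=4,suppress=True)
c=capture("wrist");s=robot.sense();M=rot(s["tcp_rot"]).as_matrix()
T=lambda p:(M.T@(p-s["tcp_pos"]))*100
print("far corners",T(onz(c,157,97,.012)),T(onz(c,415,97,.012)))
print("bar far",T(onz(c,166,186,.016)),T(onz(c,410,186,.016)),"bar near",T(onz(c,169,243,.016)),T(onz(c,405,243,.016)))
print("plinth far top edge",T(onz(c,215,183,s["tcp_pos"][2]+.0105)),T(onz(c,358,183,s["tcp_pos"][2]+.0105)))
E
```

```text
26.0333 tcp [0.4787 0.2302 0.1156] jawyaw 17.44666995302723 w 4.901925195705561 f [ 0.418  -0.0191 -3.1983] m [ 0.006  -0.0056 -0.0237]
far corners [10.378  -7.6852 -6.9213] [10.3735  7.9546 -6.9381]
bar far [ 9.9781 -7.4952 -1.4759] [ 9.9736  8.0439 -1.4924] bar near [ 9.9783 -7.6394  2.4255] [9.9737 8.0878 2.409 ]
plinth far top edge [-1.0495 -2.225  -4.2109] [-1.0508  2.4025 -4.2158]
```

```bash
python3 -m crank '{"fingers":[4,4,4,4,4,4,4],"xyz":[[0,0.1,0.25],[0.8,0,0],[1.2,0,0],[1.2,0,0],[0.6,0,0],[0.2,0,0],[0,0,0]],"spin":[0,0,0,0,0,0,0]}' 40 >/dev/null; python3 st.py
python3 -m crank '{"fingers":[4,4],"xyz":[[0,0,0],[0,0,0]],"spin":[0,0]}' 40 >/dev/null; python3 st.py
python3 - <<'E'
from h import *
d=cap("side"); crop(d,195,200,100,100,7,"d31");c=cap("wrist","w31");crop(cap("scene"),310,170,100,100,7,"s31")
E
```

```text
26.6667 tcp [0.4797 0.2281 0.0745] jawyaw 17.53214151750512 w 4.870894861049739 f [-1.2257  0.0648 -2.8408] m [-0.0273 -0.0187  0.053 ]
26.8333 tcp [0.481  0.2285 0.0764] jawyaw 17.53706819300727 w 4.888490235404232 f [ 0.5703  0.2728 -2.6685] m [-0.0008  0.0353 -0.012 ]
```

View pics/d31.png

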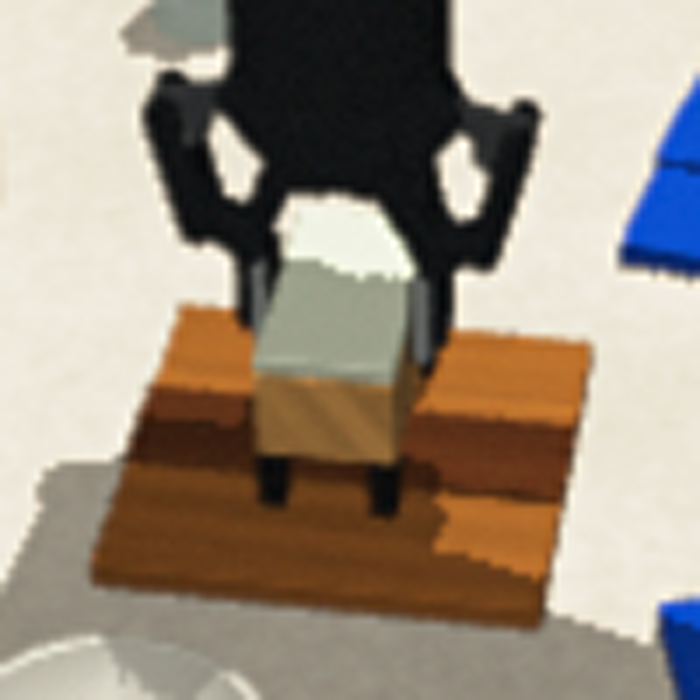

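View pics/s31.png

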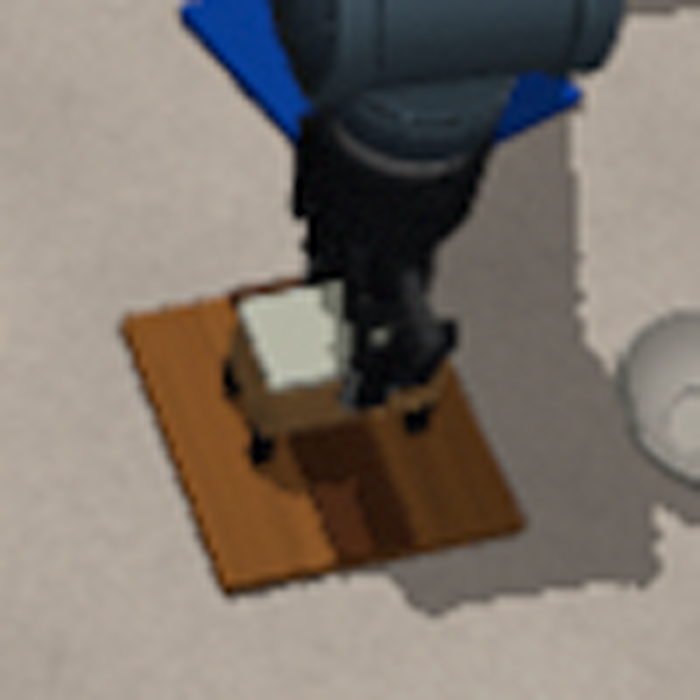

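```bash
python3 -m crank '{"fingers":[4,4,4,4,4],"xyz":[[0.15,0,0],[0.15,0,0],[0.15,0,0],[0.1,0,0],[0,0,0]],"spin":[0,0,0,0,0]}' 40 >/dev/null; python3 st.py
python3 -m crank '{"fingers":[4,4,4],"xyz":[[0.08,0,0],[0,0,0],[0,0,0]],"spin":[0,0,0]}' 40 >/dev/null; python3 st.py
python3 -m crank '{"fingers":[4,4,4],"xyz":[[0.06,0,0],[0,0,0],[0,0,0]],"spin":[0,0,0]}' 40 >/dev/null; python3 st.py
```

```text
27.4 tcp [0.4803 0.2282 0.07  ] jawyaw 17.529821735061695 w 4.917010248570514 f [ 0.4207 -0.505  -2.3898] m [-0.0191  0.0006 -0.0468]
27.65 tcp [0.4807 0.2284 0.0696] jawyaw 17.53087002937075 w 4.901325642418247 f [ 0.552   0.3068 -3.9489] m [0.0543 0.0068 0.0166]
27.9 tcp [0.4807 0.2284 0.0696] jawyaw 17.5339172983372 w 4.895490976021183 f [-3.8799 -1.4774  3.8204] m [-0.1776  0.5432 -0.0267]
```

Contact came at the predicted height: TCP z is 0.0696 and Fz changed from −3.9 to +3.8 N. I'll release.

```bash
python3 -m crank '{"fingers":[4.9,5.1,5.3,5.6,6,6.5,6.8,6.8,6.8],"xyz":[[0,0,0],[0,0,0],[0,0,0],[0,0,0],[0,0,0],[0,0,0],[-0.5,0,0],[-1,0,0],[0,0,0]],"spin":[0,0,0,0,0,0,0,0,0]}' 20 >/dev/null; python3 st.py
python3 -m crank '{"fingers":[6.8,6.8,6.8,6.8,6.8,6.8,6.8],"xyz":[[-2,0,0],[-3,0,0],[-3,0,0],[-3,0,0],[-1,0,0],[0,0,0],[0,0,0]],"spin":[0,0,0,0,0,0,0]}' 20 >/dev/null; python3 st.py
python3 - <<'E'
from h import *
d=cap("side","d32f"); crop(d,195,210,100,85,8,"d32");c=cap("wrist","w32");e=cap("scene","s32f");crop(e,310,180,100,85,8,"s32")
E
```

```text
28.65 tcp [0.4821 0.2287 0.0863] jawyaw 17.536060424404955 w 6.785450415137274 f [ 0.628  -0.3986  0.3762] m [-0.0269 -0.041  -0.0121]
29.2333 tcp [0.4805 0.2283 0.2037] jawyaw 17.534488157545656 w 6.756726844092869 f [-0.3875  0.245  -0.1455] m [ 0.037  -0.0169 -0.0144]
```

View pics/d32.png

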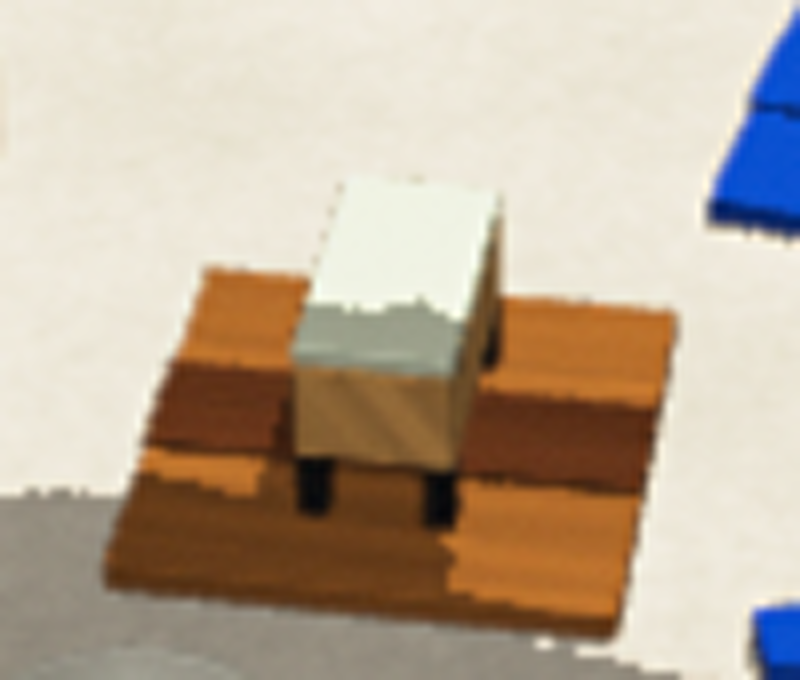

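View pics/s32.png

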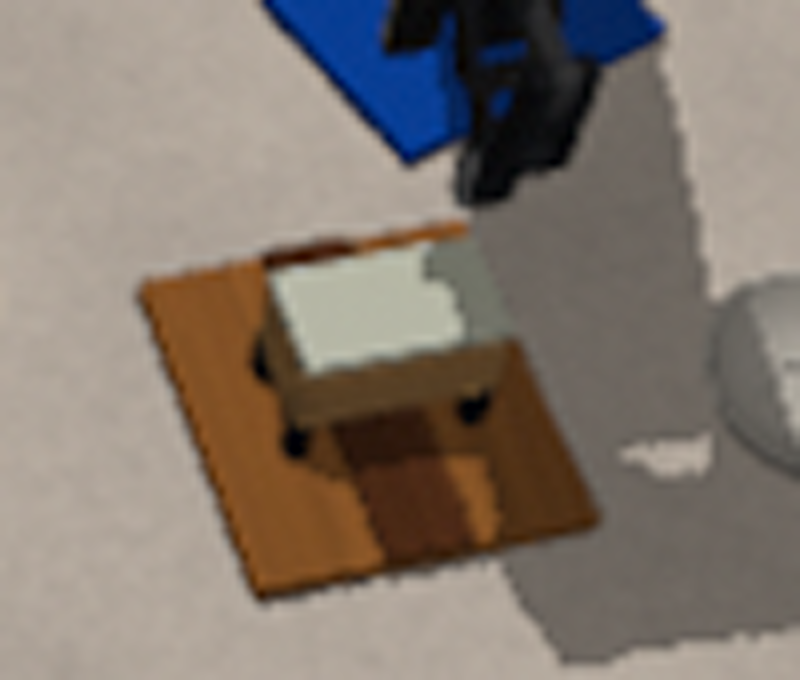

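View pics/w32.png

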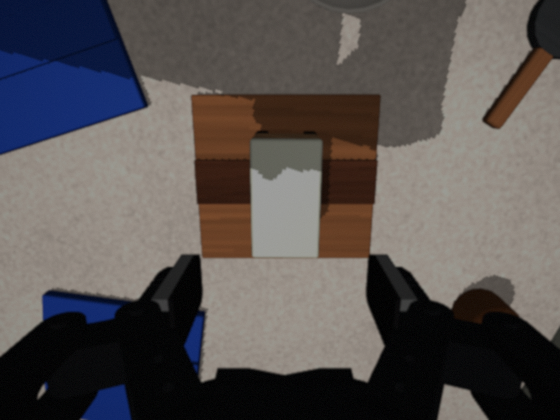

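View pics/s32f.png

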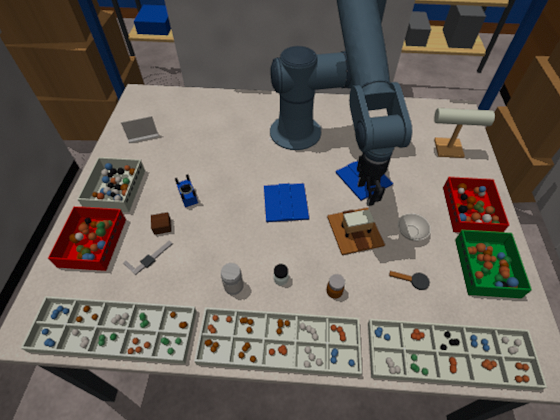

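Run:
```python
from h import *
np.set_printoptions(precision=2,suppress=True)
c=capture("wrist");s=robot.sense();M=rot(s["tcp_rot"]).as_matrix()
T=lambda p:(M.T@(p-s["tcp_pos"]))*1000
print("plinth ends",T(onz(c,285,138,.08))[2],T(onz(c,285,257,.08))[2],"bar edges",T(onz(c,230,159,.016))[2],T(onz(c,230,204,.016))[2])
d=capture("side");e=capture("scene")
S=np.array([(270,270),(430,240),(508,340),(308,372)])/8+(310,180)
D=np.array([(502,188),None,None,(340,178)],dtype=object)
print(tri(e,S[0],d,(195+502/8,210+188/8)),tri(e,S[3],d,(195+340/8,210+178/8)),tri(e,S[2],d,(195+293/8,210+362/8)))
```

```text
plinth ends -42.830859996639816 44.337483590285274 bar edges -18.162040287869893 22.28073552954555
(array([0.47, 0.18, 0.08]), np.float64(0.0016656786578180722)) (array([0.52, 0.2 , 0.08]), np.float64(0.0005997423281623769)) (array([0.49, 0.28, 0.07]), np.float64(0.0012669929089617607))
```

Run:
```python
from h import *
d=capture("side");e=capture("scene")
for n,a,b in (("x-y-",(270,268),(502,188)),("x+y-",(306,374),(342,176)),("x+y+",(508,343),(295,350)),("x+y+ bottom wood",(508,380),(300,460))):
    print(n,tri(e,(310+a[0]/8,180+a[1]/8),d,(195+b[0]/8,210+b[1]/8)))
# feet ends seen: side near feet bottoms on z=.012
for p in ((313,516),(440,526)): print(onz(d,195+p[0]/8,210+p[1]/8,.012))
```

```text
x-y- (array([0.46785697, 0.1809438 , 0.07997974]), np.float64(0.001022687171520447))
x+y- (array([0.51780561, 0.19450755, 0.07744326]), np.float64(0.0003785848884965674))
x+y+ (array([0.4921443 , 0.27550863, 0.07369098]), np.float64(0.004293411691629183))
x+y+ bottom wood (array([0.48641403, 0.28328401, 0.03875872]), np.float64(0.0026376068864784924))
[0.48507429 0.27651942 0.012     ]
[0.44763238 0.26334107 0.012     ]
```

Run:
```python
from rig import robot
print(robot.close_job(), robot.sense()["clock"])
```

```text
the job is handed in; nothing more can be done
the job is handed in; nothing more can be done
```

I turned the dimmer knob clockwise to its stop, then turned the plinth right way up via its end. It now stands on the wooden board across the bar, two feet on each side. I handed the job in just after 29 s of robot time.

- **Knob:** After the stop the plinth turned together with the tool. After I let go, the pointer stood about 110° from its zero position, against 108.9° for the stop. The knob could not be seen clearly after the turn-over, but nothing gripped or pushed it.
- **Turning over:** The tool could not tilt, so I hinged the plinth loosely in the fingertips and tipped it over its edges. It needed two quick sideways moves to swing. I set it on its end, took a new hold, and tipped it onto its feet.
- **Placing:** It touched down at the expected height (TCP z 0.0696) with about 7 N change in force. Its middle is about 1.3 mm off the bar's centreline, where 14 mm is allowed. It sits square to the bar in the wrist view, and by eye it looks level in all three.
- **Checks that disagreed:** Three top corners measured 0.080, 0.077 and 0.074 m high, against 0.080 m expected. The lowest came from a poor pixel match, with a 4 mm gap between the two views. Before placing, the wrist camera put the bar about 5 mm from where the other two cameras did, so I placed it halfway between.
- **Other things:** In the last scene picture, the bystanders and the blue look-alikes appear to be where they started.

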